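# Switch off the tag readers and shut them in the charging cabinet

## Task

The yard readers are back in the farm office and still on. Open the charging cabinet's green door by its handle, push each reader's red power button fully in (brace the reader against the steel stop bar, or it slides away) before the reader goes into the cabinet, lay every reader flat, screen up, on the cabinet floor, and shut the door fully. Leave the pen pot and the mouse where they are.

Things in the scene. Friction and masses are not known exactly. Their poses are not given: they have to be found in the camera images.
- reader1_mid (a point): tag reader 1 (absent in some runs; all alike): 124 mm long, 40 mm high, 0.25 kg, lies screen up. Its centre, half-way up; x axis along its length to the button end, z up. x -62 to +8 mm: yellow grip, 30 mm wide, to hold; +8 to +46: black head, 56 wide, green screen on top; +46 to +62: two guard lugs at the sides, 46 clear between, open above; red button on the centre line between them
- button1 (a joint): red power button of reader 1, 20 mm across: 0 = out (on; tip at reader x +58 mm), 0.009 m = fully in (off; tip at +49). Pushed along the reader's -x; stays where left, no spring. Takes about 8 N; the reader slides on the desk at 2 to 4 N. Sunk 4 mm behind the lugs' ends, so only something under 44 mm wide reaches it
- reader2_mid (a point): tag reader 2 (absent in some runs; all alike): 124 mm long, 40 mm high, 0.25 kg, lies screen up. Its centre, half-way up; x axis along its length to the button end, z up. x -62 to +8 mm: yellow grip, 30 mm wide, to hold; +8 to +46: black head, 56 wide, green screen on top; +46 to +62: two guard lugs at the sides, 46 clear between, open above; red button on the centre line between them
- button2 (a joint): red power button of reader 2, 20 mm across: 0 = out (on; tip at reader x +58 mm), 0.009 m = fully in (off; tip at +49). Pushed along the reader's -x; stays where left, no spring. Takes about 8 N; the reader slides on the desk at 2 to 4 N. Sunk 4 mm behind the lugs' ends, so only something under 44 mm wide reaches it
- reader3_mid (a point): tag reader 3 (absent in some runs; all alike): 124 mm long, 40 mm high, 0.25 kg, lies screen up. Its centre, half-way up; x axis along its length to the button end, z up. x -62 to +8 mm: yellow grip, 30 mm wide, to hold; +8 to +46: black head, 56 wide, green screen on top; +46 to +62: two guard lugs at the sides, 46 clear between, open above; red button on the centre line between them
- button3 (a joint): red power button of reader 3, 20 mm across: 0 = out (on; tip at reader x +58 mm), 0.009 m = fully in (off; tip at +49). Pushed along the reader's -x; stays where left, no spring. Takes about 8 N; the reader slides on the desk at 2 to 4 N. Sunk 4 mm behind the lugs' ends, so only something under 44 mm wide reaches it
- stop_face (a point): steel stop bar screwed to the desk (220 mm wide, 50 mm deep, 45 mm high, black rubber-faced front). This point: middle of its upright front face, 20 mm above the desk. Its x axis points into the bar, square to the face (roughly away from the robot); y along the bar.
- cab_floor (a point): charging cabinet fixed on the desk, grey steel with clear roof and clear back, 165 mm deep, 278 mm wide, 260 mm high outside. This point: centre of its floor, which is level with the desk (no sill); x axis points to the back, z up, the doorway is towards -x. Inside, clear: x from -82 to +76 mm, y +-133 mm, roof underside 255 mm up.
- cab_door (a joint): cabinet's green hinged door, 266 mm wide, 250 mm high, 12 mm thick: 0 = shut, grows as it swings open towards the robot, to 1.9 rad; stays where it is left, little friction. Hinge upright, on the cabinet's +y edge.
- cab_door_handle (a point): grip point of the door handle: an upright round steel bar, 11 mm across, from 83 mm below to 25 mm above this point, 45 mm out from the door's face (39 mm clear behind it; its two struts to the door are 28 and 70 mm below this point). Its top end is level with the door's top, 1 mm below the cabinet's top. The bar is 225 mm from the hinge, measured along the door.
- cab_door_hinge (a point): point on the door's upright hinge axis, half-way up, level with the door's outer face.
- pen_pot_mid (a point): bystander: steel pen pot with pens, 84 mm across, 100 mm high; this point 50 mm up its axis
- mouse_mid (a point): bystander: black computer mouse, 105 x 60 x 28 mm; its centre

How it is judged:
By the outcome, as a careful person would: the job done as asked, in the order asked, and still so for the second after the job is handed in, with the robot touching nothing.
Of reader1, reader2, reader3 only 2 to 3 are there at a start; the rules pass over those that are not, and their reading is None.
At some moment in a run one of reader1, reader2, reader3 may be knocked a few centimetres aside while the robot is not near it.
Once in a run the grip may slacken for a moment while it holds something.
It also fails if it takes over 210 s, if anything falls off the work surface, if the arm or the gripper's body presses on something with over 40 N, if the wrist force passes 120 N, or if a joint passes its speed limit or range.

## Robot

A 6-joint arm with a two-finger parallel gripper is mounted at the origin on the work surface. World frame = base frame: x ahead of the robot, y to its left, z up, the work surface at z = 0. Lengths are in m, angles in rad, forces in N, time in s.
With the tool pointing down it reaches from about 0.325 to 0.9 m from the base axis. Payload 3.5 kg.
Tool frame: the origin (TCP) lies at the very end of the fingers, on their centre line; the grasp point (between the pads) lies 19 mm behind it; z points along the fingers, y is the line along which they close (so a half turn about z gives the same grasp; the last joint's range is limited). The gripper opens to 85 mm and grips with 20 to 120 N. Pads are 22 mm wide; open, the fingers measure 114 mm over their backs; the gripper's body (76 mm by 85 mm) begins 54 mm behind the grasp point. The pads swing forward as they close: fully open they stand 13 mm farther back than shut.
Start: joints at [-1.275, 0.276, -0.026, 1.268, 0, 1.467], TCP at [0.243, -0.576, 0.231] pointing down, gripper open.
Joint ranges: [-3.12, 3.12], [-0.85, 1.88], [-1.08, 1.24], [-1.95, 2.15], [-1.57, 1.53], [-3.14, 3.14]. Speed limits (rad/s): [2.57, 2.57, 3.14, 3.14, 3.14, 3.14].

## Interface

Orientations are given as a 3x3 rotation matrix whose columns are the frame's x, y, z axes.
In Python, from plant import ctrl, eyes gives the robot as it stands.
- The arm moves only by the shell command python3 -m handwheel 'ROWS' [OPENING] [FORCE]. ROWS is JSON, a list of rows, each an object with "dp": the shift along the tool's x, y, z in mm, a list of three; "twist": the turn about the tool's z in degrees. In form: [{"dp": [tx, ty, tz], "twist": twist}, ...]. A call has 1 to 5 rows; each row is the pose to reach, as a shift and turn from the pose commanded when the call began, along the tool's axes at that moment; what a row does not reach only later rows make up. A row lasts 1/10 s, in which the tool goes at most 50 mm and 8.59 degrees, less where a joint would pass 70% of its speed; a pose out of reach is approached as far as the arm can. A call with a gripper value outside its range is refused whole. OPENING is the gripper's target within -1 to 1 (fully open at 1, half-way at 0, shut at -1), set as the call begins (- or left out, the last holds). The fingers move at their own pace and stop on an object; FORCE is the grip in N (left out, the last holds). Time passes only in rows, so rows that repeat a pose let the fingers close. It gives the time, the measured TCP pose, the force, the opening and the grip force at its end, in the units of the state.
- ctrl.get_obs(): the state, without advancing time (a new reading comes with each control period).
- eyes.capture(name): name is "side" or "top"; returns a dict with "color" (420x560x3 uint8, red, green, blue), "fov_y" (degrees; the focal length in pixels is half the picture's height over the tangent of half this angle, whatever the lens; pixels are square), "cx", "cy" (the principal point, pixels), "eye" and "orientation" of the camera in the world. Camera axes: x right, y down, z forward; pixel columns grow to the right and rows downward; lengths in m; the calibration is good to about 2 mm. A picture is of the moment at which its call begins. There is no depth.
- ctrl.finish_job(): hands the job in; it is judged then, once.
The state is a dict: "time_s": time; "qpos": joint angles; "dq": joint speeds; "tau": joint torques, N m; "eef_pos": TCP position; "eef_rot": TCP orientation; "contact_force": force on the tool from outside, world axes, zero at the start; "torque": the same for the moment, N m; "grip_width": finger opening in m; "grip_force": force on a finger pad.
Only numpy, scipy, OpenCV 4.12 (cv2) and the standard library are available. Lean on these libraries where they do the work, as an engineer would, in place of code of your own. Each camera call takes 0.05 s, during which the arm holds its last target. There are 200 camera calls.

## Working session

There is one attempt and no reset: what is moved stays moved. The work goes in short steps, Python scripts to look and compute and a shell command to move; the robot and the scene stay as the last step left them, time stands still between calls to the robot, and variables do not carry over. Pictures are saved under pics/ and viewed, at most 14 in all, crops included, and the job is handed in when it is done.

```bash
mkdir -p pics; ls; python3 - <<'E'
from plant import ctrl, eyes
import cv2,numpy as np
np.set_printoptions(precision=4,suppress=True)
for n in("top","side"):
    c=eyes.capture(n); cv2.imwrite(f"pics/{n}0.png",cv2.cvtColor(c["color"],cv2.COLOR_RGB2BGR)); print({k:v for k,v in c.items() if k!="color"})
o=ctrl.get_obs();print(o)
E
```

```text
pics
{'fov_y': 55.565519454905576, 'cx': 279.2597859918242, 'cy': 209.86234996182597, 'eye': array([ 0.5251, -0.0154,  1.3043]), 'orientation': array([[ 0.0001, -0.9967,  0.0811],
       [-0.9997,  0.0018,  0.0236],
       [-0.0236, -0.0811, -0.9964]])}
{'fov_y': 53.50496525390518, 'cx': 284.7951586015342, 'cy': 207.97396747783486, 'eye': array([0.3782, 0.7268, 0.9847]), 'orientation': array([[-0.9481, -0.2197,  0.2299],
       [-0.3175,  0.6945, -0.6456],
       [-0.0179, -0.6851, -0.7282]])}
{'time_s': 0.1, 'qpos': array([-1.2754,  0.2771, -0.0278,  1.268 ,  0.    ,  1.4674]), 'dq': array([-0.0005, -0.0015,  0.0014,  0.0015, -0.0009, -0.0014]), 'tau': array([ -0.0008, -44.6708,  29.6129,   0.0085,  -0.    ,  -0.    ]), 'eef_pos': array([ 0.2425, -0.5753,  0.2303]), 'eef_rot': array([[ 0.9215,  0.3883, -0.0006],
       [ 0.3883, -0.9215,  0.0019],
       [ 0.0002, -0.002 , -1.    ]]), 'contact_force': array([-0.2847,  0.2913, -0.175 ]), 'torque': array([0.0241, 0.0164, 0.0214]), 'grip_force': 0.0, 'grip_width': 0.08533416917263167}
```

View pics/top0.png

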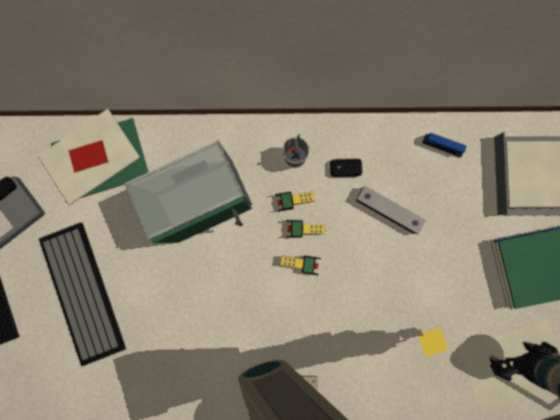

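View pics/side0.png

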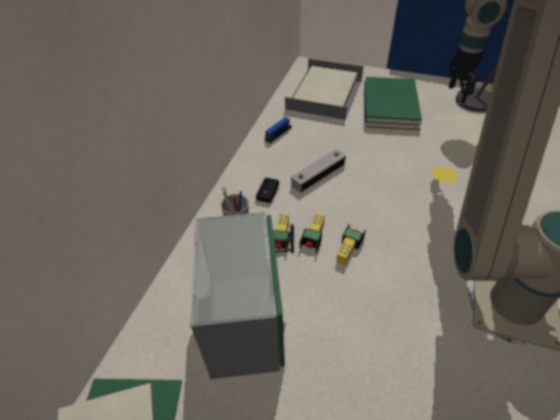

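Both views show three readers (top view near (295,200), (305,229) and (300,265)), the stop bar at (390,210), the cabinet at (188,192) with its handle at (237,217), the pot at (296,152) and the mouse at (346,167).

```bash
cat > h.py <<'E'
import numpy as np, cv2
from plant import ctrl, eyes
np.set_printoptions(precision=4,suppress=True)
def cap(n):
    c=eyes.capture(n); c["f"]=c["color"].shape[0]/2/np.tan(np.radians(c["fov_y"]/2)); return c
def w2p(c,P):
    d=(np.atleast_2d(P)-c["eye"])@c["orientation"]; return c["f"]*d[:,:2]/d[:,2:]+[c["cx"],c["cy"]]
def p2w(c,uv,z):
    uv=np.atleast_2d(uv).astype(float); d=np.c_[(uv-[c["cx"],c["cy"]])/c["f"],np.ones(len(uv))]@c["orientation"].T
    return c["eye"]+d*((z-c["eye"][2])/d[:,2])[:,None]
def tri(c1,u1,c2,u2):
    A=[];b=[]
    for c,u in((c1,u1),(c2,u2)):
        d=c["orientation"]@np.r_[(np.array(u)-[c["cx"],c["cy"]])/c["f"],1]; d/=np.linalg.norm(d)
        M=np.eye(3)-np.outer(d,d); A.append(M); b.append(M@c["eye"])
    x,*_=np.linalg.lstsq(np.vstack(A),np.hstack(b),rcond=None); return x
def save(c,name,box=None,k=1):
    im=cv2.cvtColor(c["color"],cv2.COLOR_RGB2BGR)
    if box: x0,y0,x1,y1=box; im=im[y0:y1,x0:x1]
    cv2.imwrite(f"pics/{name}.png",cv2.resize(im,None,fx=k,fy=k,interpolation=cv2.INTER_CUBIC))
def blobs(c,kind,amin=8):
    h=cv2.cvtColor(c["color"],cv2.COLOR_RGB2HSV)
    r={"y":((20,140,90),(34,255,255)),"r":((0,150,70),(8,255,255)),"r2":((172,150,70),(180,255,255))}
    m=cv2.inRange(h,*r[kind])
    if kind=="r": m|=cv2.inRange(h,*r["r2"])
    if kind=="y": m=cv2.morphologyEx(m,cv2.MORPH_CLOSE,np.ones((3,3)))
    n,l,s,ce=cv2.connectedComponentsWithStats(m)
    out=[]
    for i in range(1,n):
        if s[i,4]>=amin: out.append((ce[i],s[i,4],cv2.minAreaRect(np.argwhere(l==i)[:,::-1].astype(np.float32))))
    return out
E
python3 - <<'E'
from h import *
t=cap("top");s=cap("side")
save(t,"t1",(120,130,440,290),2.5); save(s,"s1",(180,130,400,380),2.4)
for n,c in(("t",t),("s",s)):
  for k in "yr":
    for ce,a,r in blobs(c,k,4): print(n,k,ce,a,p2w(c,ce,.03)[0][:2])
E
```

```text
t y [302.2544 198.2485] 169 [ 0.6661 -0.0591]
t y [311.7763 229.3421] 152 [ 0.5663 -0.089 ]
t y [292.3068 261.6705] 176 [ 0.4639 -0.0266]
t y [432.5451 341.6027] 521 [ 0.2187 -0.4601]
t r [ 87.8799 155.9177] 741 [0.8076 0.6431]
t r [292.5    150.2778] 18 [ 0.8228 -0.0282]
t r [279.0714 201.8571] 14 [0.6547 0.0154]
t r [288.8    227.8667] 15 [ 0.5711 -0.0157]
t r [315.25   265.5833] 12 [ 0.4517 -0.0992]
s y [444.4034 174.5837] 233 [ 0.2159 -0.4282]
s y [282.35 226.75] 60 [ 0.662  -0.0435]
s y [316.5938 226.5469] 64 [ 0.5639 -0.0755]
s y [345.7765 250.4246] 179 [ 0.4603 -0.014 ]
s r [233.5 197. ] 6 [ 0.8535 -0.1157]
s r [308.5556 243.5926] 27 [ 0.5686 -0.0055]
s r [277.9259 244.7037] 27 [0.6522 0.0255]
```

View pics/t1.png

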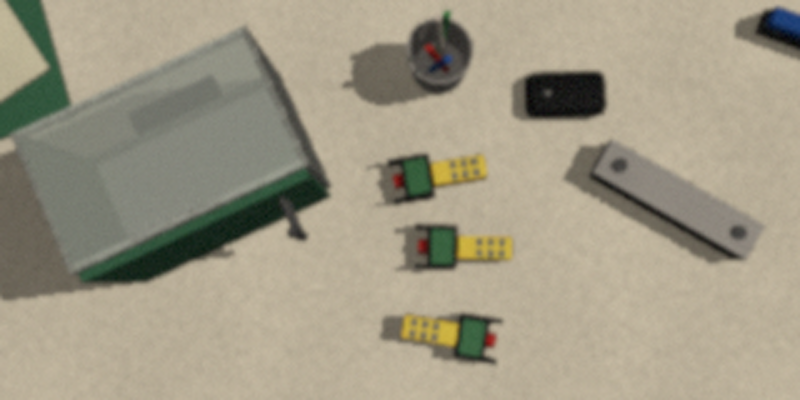

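View pics/s1.png

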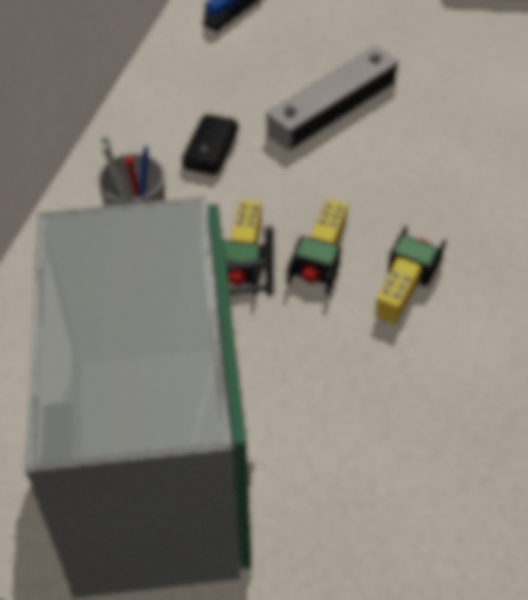

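```bash
cat >> h.py <<'E'
from scipy.optimize import least_squares
def T(x,y,a,P):
    P=np.atleast_2d(P).astype(float); c,s=np.cos(a),np.sin(a)
    return np.c_[x+c*P[:,0]-s*P[:,1],y+s*P[:,0]+c*P[:,1],P[:,2]]
def fit(obs,x0):  # obs: list of (cam, local pts, pixels)
    return least_squares(lambda p:np.concatenate([(w2p(c,T(*p,P))-u).ravel() for c,P,u in obs]),x0,loss="soft_l1")
E
python3 - <<'E'
from h import *
t=cap("top");s=cap("side")
o=ctrl.get_obs()
for z in(.23,.3,.35,.4,.45,.5): print(z,w2p(s,[*o["eef_pos"][:2],z]))
A=lambda l,o,k:np.array(l)/k+o
# cabinet roof corners
ct=A([[12,135],[246,28],[328,185]],[120,130],2.5); cs=A([[38,212],[30,470]],[180,130],2.4)
f=fit([(t,np.array([[.083,.139,.26],[.083,-.139,.26],[-.09,-.139,.255]]),ct),(s,np.array([[.083,-.139,.26],[.083,.139,.26]]),cs)],[.65,.32,.4]); cab=f.x; print("cab",cab,np.degrees(cab[2]),f.fun)
st=A([[610,142],[763,228],[742,250],[590,174]],[120,130],2.5)
f=fit([(t,np.array([[.05,.11,.045],[.05,-.11,.045],[0,-.11,.045],[0,.11,.045]]),st)],[.6,-.3,-.5]); sb=f.x; print("stop",sb,np.degrees(sb[2]),f.fun)
R=[]
for y,r,a in(([302.25,198.25],[279.07,201.86],1.6),([311.78,229.34],[288.8,227.87],1.6),([292.3,261.67],[315.25,265.58],-1.6)):
    f=fit([(t,np.array([[-.027,0,.038],[.054,0,.022]]),np.array([y,r]))],[.55,0,a]); print("reader",f.x,np.degrees(f.x[2]),f.fun); R.append(f.x)
def box(x0,x1,y0,y1,z0,z1): return [[x,y,z] for x in(x0,x1) for y in(y0,y1) for z in(z0,z1)]
for c,n,b,k in((t,"t2",(120,130,440,290),2.5),(s,"s2",(180,130,400,380),2.4)):
    im=cv2.cvtColor(c["color"],cv2.COLOR_RGB2BGR)[b[1]:b[3],b[0]:b[2]]; im=cv2.resize(im,None,fx=k,fy=k)
    def dr(p,B,col):
        q=((w2p(c,T(*p,B))-b[:2])*k).astype(int)
        for i in range(8):
            for j in(1,2,4):
                if i^j>i: cv2.line(im,q[i].tolist(),q[i^j].tolist(),col,1)
    dr(cab,box(-.082,.083,-.139,.139,0,.26),(0,0,255)); dr(cab,box(-.094,-.082,-.133,.133,.005,.255),(255,0,0))
    h=((w2p(c,T(*cab,[[-.139,.133-.225,.255-.001],[-.139,.133-.225,.146]]))-b[:2])*k).astype(int); cv2.line(im,h[0].tolist(),h[1].tolist(),(0,255,255),1)
    dr(sb,box(0,.05,-.11,.11,0,.045),(0,0,255))
    for r in R: dr(r,box(-.062,.008,-.015,.015,0,.04),(255,0,255)); dr(r,box(.008,.062,-.028,.028,0,.04),(255,0,0))
    cv2.imwrite(f"pics/{n}.png",im)
E
```

```text
0.23 [[455.081   98.3119]]
0.3 [[461.3171  78.7694]]
0.35 [[466.0774  63.8514]]
0.4 [[471.1183  48.0541]]
0.45 [[476.4654  31.2975]]
0.5 [[482.1474  13.4913]]
cab [0.6609 0.2644 0.4334] 24.83325628726144 [-1.4324  0.8281 -0.2823  0.0674 -6.2136 -4.2569  1.4846 -1.6938 -0.0527
 -1.36  ]
stop [ 0.6045 -0.3231 -0.5245] -30.05405971848153 [-0.4313 -0.7476 -0.0381 -0.5004  0.7017  4.5236 -0.1525  0.0489]
reader [ 0.6621 -0.0349  1.6989] 97.34181824044477 [ 0.9131 -0.0911 -0.9385  0.0887]
reader [ 0.5678 -0.0655  1.5014] 86.02177147103048 [ 1.2284  0.0488 -1.2797 -0.0536]
reader [ 0.46   -0.0499 -1.742 ] -99.80835327743856 [-1.0384 -0.123   1.0576  0.1204]
```

View pics/t2.png

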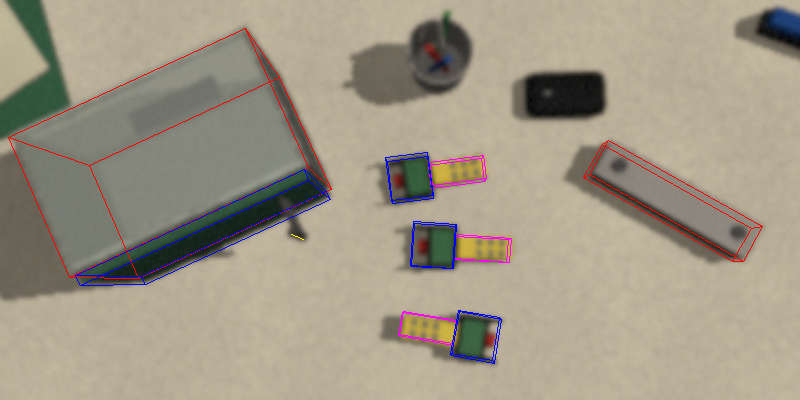

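View pics/s2.png

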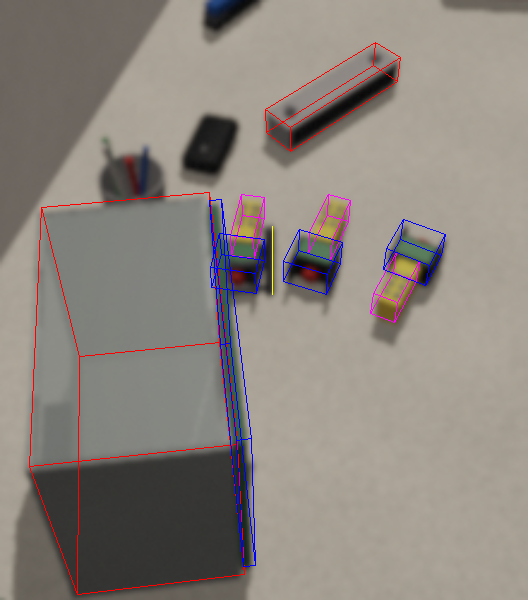

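```bash
cat > go.py <<'E'
import sys; from h import *
o=ctrl.get_obs(); R=o["eef_rot"]; yaw=np.degrees(np.arctan2(R[1,0],R[0,0]))
print("t",round(o["time_s"],1),"pos",(o["eef_pos"]*1e3).round(1),"yaw",yaw.round(1),"F",o["contact_force"].round(1),"w",round(o["grip_width"]*1e3,1),"gf",round(o["grip_force"],1),"q16",np.degrees(o["qpos"][[0,5]]).round())
if len(sys.argv)>3:
    a=[float(v) for v in sys.argv[1:]]; d=R.T@(np.array(a[:3])/1e3-o["eef_pos"])*1e3
    print("dp",d.round(1),"twist",((yaw-a[3]+180)%360-180).round(1) if len(a)>3 else "")
E
python3 -m handwheel '[{"dp":[0,0,-20],"twist":-8},{"dp":[0,0,-60],"twist":-16},{"dp":[0,0,-90],"twist":-24},{"dp":[0,0,-90],"twist":-32},{"dp":[0,0,-90],"twist":-40}]' -0.4
python3 -m handwheel '[{"dp":[0,0,0],"twist":-8},{"dp":[0,0,0],"twist":-16},{"dp":[0,0,0],"twist":-24},{"dp":[0,0,0],"twist":-32},{"dp":[0,0,0],"twist":-40}]'
python3 go.py 576 124 320 295
```

```text
time_s: 0.8
eef_pos: [0.2429, -0.5768, 0.3233]
eef_rot: [[0.451, 0.892, 0.001], [0.892, -0.451, -0.003], [-0.003, 0.002, -1.0]]
contact_force: [0.4, 0.3, -0.6]
grip_width: 0.0256
grip_force: 0.0
time_s: 1.3
eef_pos: [0.2426, -0.5759, 0.3212]
eef_rot: [[-0.228, 0.974, -0.0], [0.974, 0.228, 0.0], [0.0, -0.0, -1.0]]
contact_force: [0.2, -0.3, -0.5]
grip_width: 0.0256
grip_force: 0.0
t 1.3 pos [ 242.6 -575.9  321.2] yaw 103.2 F [ 0.2 -0.3 -0.5] w 25.6 gf 0.0 q16 [-73.   4.]
dp [605.5 484.1   1.3] twist 168.2
```

```bash
for i in 1; do
python3 -m handwheel '[{"dp":[150,120,0],"twist":0},{"dp":[150,120,0],"twist":0},{"dp":[150,120,0],"twist":0},{"dp":[150,120,0],"twist":0},{"dp":[150,120,0],"twist":0}]'
python3 -m handwheel '[{"dp":[180,145,0],"twist":0},{"dp":[180,145,0],"twist":0},{"dp":[180,145,0],"twist":0},{"dp":[180,145,0],"twist":0},{"dp":[180,145,0],"twist":0}]'
python3 -m handwheel '[{"dp":[180,145,0],"twist":0},{"dp":[180,145,0],"twist":0},{"dp":[180,145,0],"twist":0},{"dp":[180,145,0],"twist":0},{"dp":[180,145,0],"twist":0}]'
python3 -m handwheel '[{"dp":[90,70,0],"twist":-8},{"dp":[90,70,0],"twist":-16},{"dp":[90,70,0],"twist":-24},{"dp":[90,70,0],"twist":-32},{"dp":[90,70,0],"twist":-40}]'
python3 -m handwheel '[{"dp":[0,0,0],"twist":-8},{"dp":[0,0,0],"twist":-16},{"dp":[0,0,0],"twist":-24},{"dp":[0,0,0],"twist":-32},{"dp":[0,0,0],"twist":-40}]'
python3 -m handwheel '[{"dp":[0,0,0],"twist":-8},{"dp":[0,0,0],"twist":-16},{"dp":[0,0,0],"twist":-24},{"dp":[0,0,0],"twist":-32},{"dp":[0,0,0],"twist":-40}]'
python3 -m handwheel '[{"dp":[0,0,0],"twist":-8},{"dp":[0,0,0],"twist":-16},{"dp":[0,0,0],"twist":-24},{"dp":[0,0,0],"twist":-32},{"dp":[0,0,0],"twist":-40}]'
done | grep time
python3 go.py 576 124 300 295
python3 - <<'E'
from h import *
s=cap("side"); save(s,"s3",(180,60,400,310),2.4)
E
```

```text
time_s: 1.8
time_s: 2.3
time_s: 2.8
time_s: 3.3
time_s: 3.8
time_s: 4.3
time_s: 4.8
t 4.8 pos [577.7 115.1 321.1] yaw -96.9 F [-0.3  0.4  0.3] w 25.7 gf 0.0 q16 [  5. -78.]
dp [-8.6  2.8 21.1] twist -31.9
```

View pics/s3.png

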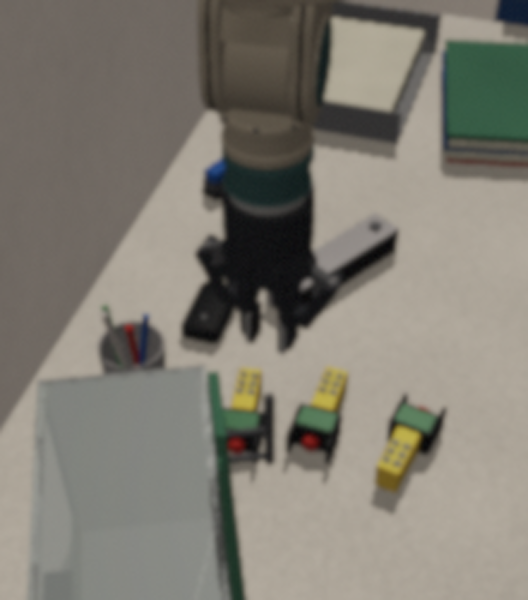

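```bash
python3 -m handwheel '[{"dp":[-9,3,0],"twist":-8},{"dp":[-9,3,0],"twist":-16},{"dp":[-9,3,0],"twist":-24},{"dp":[-9,3,0],"twist":-32},{"dp":[-9,3,30],"twist":-32}]' -0.3 >/dev/null
python3 go.py 576 124 225 295
python3 - <<'E'
from h import *
for n,b in(("top",(180,150,330,270)),("side",(220,130,370,250))):
    c=cap(n); save(c,"h_"+n,b,2.6)
a=cv2.imread("pics/h_top.png");b=cv2.imread("pics/h_side.png"); cv2.imwrite("pics/h4.png",np.hstack([a,b]))
E
```

```text
t 5.3 pos [578.9 124.9 295.6] yaw -65.2 F [ 0.6 -0.   0.5] w 30.0 gf 0.0 q16 [   6. -109.]
dp [-0.6  3.6 70.5] twist -0.2
```

View pics/h4.png

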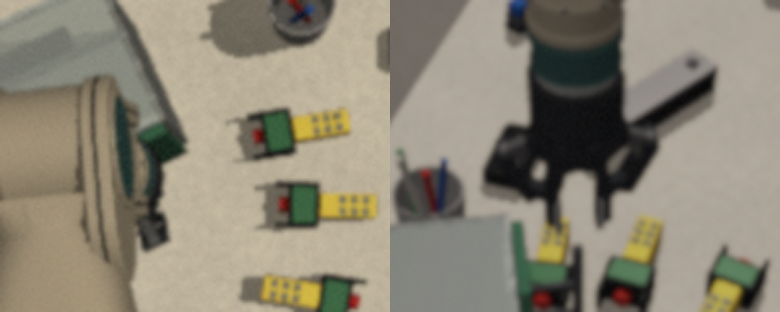

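```bash
python3 -m handwheel '[{"dp":[-1,3,20],"twist":0},{"dp":[-1,3,40],"twist":0},{"dp":[-1,3,55],"twist":0},{"dp":[-1,3,65],"twist":0},{"dp":[-1,3,65],"twist":0}]'
python3 -m handwheel '[{"dp":[0,0,0],"twist":0},{"dp":[0,0,0],"twist":0},{"dp":[0,0,0],"twist":0},{"dp":[0,0,0],"twist":0}]' -1 60
python3 go.py
```

```text
time_s: 5.95
eef_pos: [0.5715, 0.1244, 0.2252]
eef_rot: [[0.419, -0.908, -0.003], [-0.908, -0.419, -0.0], [-0.001, 0.003, -1.0]]
contact_force: [-0.3, 0.3, 0.5]
grip_width: 0.0301
grip_force: 0.0
time_s: 6.35
eef_pos: [0.5731, 0.1248, 0.2275]
eef_rot: [[0.42, -0.907, 0.002], [-0.907, -0.42, 0.0], [0.001, -0.002, -1.0]]
contact_force: [0.9, 0.2, 2.3]
grip_width: 0.0087
grip_force: 58.9
t 6.3 pos [573.1 124.8 227.5] yaw -65.2 F [0.9 0.2 2.3] w 8.7 gf 58.9 q16 [   6. -109.]
```

```bash
python3 -m handwheel '[{"dp":[-3.7,15.6,0],"twist":4},{"dp":[-8.5,30.9,0],"twist":8},{"dp":[-14.3,45.8,0],"twist":12},{"dp":[-21.1,60.3,0],"twist":16},{"dp":[-29,74.2,0],"twist":20}]'
python3 go.py
python3 -m handwheel '[{"dp":[-3.7,15.6,0],"twist":4},{"dp":[-8.5,30.9,0],"twist":8},{"dp":[-14.3,45.8,0],"twist":12},{"dp":[-21.1,60.3,0],"twist":16},{"dp":[-29,74.2,0],"twist":20}]'
python3 go.py
```

```text
time_s: 6.85
eef_pos: [0.4931, 0.1207, 0.2275]
eef_rot: [[0.082, -0.997, 0.003], [-0.997, -0.082, 0.002], [-0.002, -0.003, -1.0]]
contact_force: [0.0, 3.2, 2.5]
grip_width: 0.0089
grip_force: 59.2
t 6.8 pos [493.1 120.7 227.5] yaw -85.3 F [0.  3.2 2.5] w 8.9 gf 59.2 q16 [  6. -88.]
time_s: 7.35
eef_pos: [0.4173, 0.1442, 0.2275]
eef_rot: [[-0.264, -0.965, 0.004], [-0.965, 0.264, 0.004], [-0.005, -0.003, -1.0]]
contact_force: [3.2, 5.6, 0.6]
grip_width: 0.0089
grip_force: 59.0
t 7.3 pos [417.3 144.2 227.5] yaw -105.3 F [3.2 5.6 0.6] w 8.9 gf 59.0 q16 [ 11. -64.]
```

```bash
python3 -m handwheel '[{"dp":[-3.7,15.6,0],"twist":4},{"dp":[-8.5,30.9,0],"twist":8},{"dp":[-14.3,45.8,0],"twist":12},{"dp":[-21.1,60.3,0],"twist":16},{"dp":[-29,74.2,0],"twist":20}]' >/dev/null
python3 go.py
python3 -m handwheel '[{"dp":[-3.7,15.6,0],"twist":4},{"dp":[-8.5,30.9,0],"twist":8},{"dp":[-14.3,45.8,0],"twist":12},{"dp":[-21.1,60.3,0],"twist":16},{"dp":[-29,74.2,0],"twist":20}]' >/dev/null
python3 go.py
python3 -m handwheel '[{"dp":[-3.7,15.6,0],"twist":4},{"dp":[-8.5,30.9,0],"twist":8},{"dp":[-14.3,45.8,0],"twist":12},{"dp":[-21.1,60.3,0],"twist":16},{"dp":[-29,74.2,0],"twist":20}]' >/dev/null
python3 go.py
```

```text
t 7.8 pos [354.2 191.9 227.5] yaw -125.3 F [ 5.8  5.5 -2.9] w 9.2 gf 58.7 q16 [ 19. -36.]
t 8.3 pos [311.1 258.4 227.6] yaw -145.3 F [ 8.8  2.6 -5.5] w 9.1 gf 58.5 q16 [31. -4.]
t 8.8 pos [293.2 335.4 227.5] yaw -165.3 F [10.2  1.1 -3.6] w 9.8 gf 44.6 q16 [41. 26.]
```

```bash
python3 -m handwheel '[{"dp":[0,0,0],"twist":0},{"dp":[0,0,0],"twist":0},{"dp":[0,0,0],"twist":0},{"dp":[0,0,-40],"twist":0},{"dp":[0,0,-80],"twist":0}]' -0.3 >/dev/null
python3 go.py
cat > look.py <<'E'
from h import *
def readers(c):
    Y=[b[0] for b in blobs(c,"y",60)]; Rd=[b[0] for b in blobs(c,"r",4)]; out=[]
    for y in Y:
        for r in Rd:
            d=np.linalg.norm(y-r)
            if 17<d<32:
                w=p2w(c,[y],.038)[0]; v=p2w(c,[r],.022)[0]-w
                f=fit([(c,np.array([[-.027,0,.038],[.054,0,.022]]),np.array([y,r]))],[w[0]+v[0]/3,w[1]+v[1]/3,np.arctan2(v[1],v[0])])
                p=f.x; g=T(*p,[[-.027,0,0]])[0]
                print("reader c",(p[:2]*1e3).round(),"yaw",np.degrees(p[2]).round(1),"grip",(g[:2]*1e3).round(),"res",f.fun.round(1))
if __name__=="__main__":
    t=cap("top"); readers(t); save(t,"t_last",(120,130,440,290),2.5)
E
python3 look.py
```

```text
t 9.3 pos [288.2 332.  305.6] yaw -165.2 F [ 0.6  0.4 -0. ] w 30.0 gf 0.0 q16 [41. 26.]
reader c [662. -35.] yaw 96.8 grip [665. -62.] res [ 0.9 -0.1 -0.9  0.1]
reader c [568. -65.] yaw 86.5 grip [567. -92.] res [ 1.5  0.  -1.5 -0.1]
reader c [460. -50.] yaw -99.8 grip [465. -23.] res [-1.1 -0.1  1.1  0.1]
```

View pics/t_last.png

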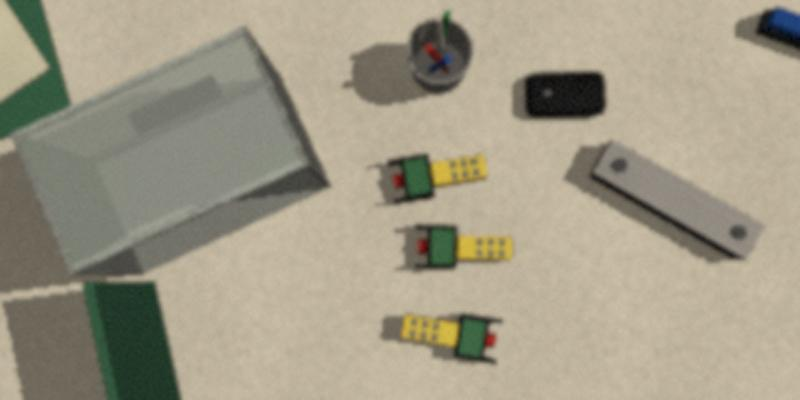

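```bash
python3 go.py 465 -23 150 260

```

```text
t 9.4 pos [291.6 335.  314. ] yaw -165.2 F [2.3 2.1 5.3] w 30.0 gf 0.0 q16 [41. 26.]
dp [ -74.6 -391.1  163. ] twist -65.2
```

```bash
python3 -m handwheel '[{"dp":[-8,-45,0],"twist":0},{"dp":[-17,-90,0],"twist":0},{"dp":[-26,-135,0],"twist":0},{"dp":[-34,-180,0],"twist":0},{"dp":[-43,-225,0],"twist":0}]' 0.4 60 >/dev/null
python3 -m handwheel '[{"dp":[-8,-45,0],"twist":0},{"dp":[-16,-90,0],"twist":0},{"dp":[-24,-130,0],"twist":0},{"dp":[-32,-166,30],"twist":0},{"dp":[-32,-166,70],"twist":0}]' >/dev/null
python3 -m handwheel '[{"dp":[0,0,20],"twist":-8},{"dp":[0,0,40],"twist":-16},{"dp":[0,0,60],"twist":-24},{"dp":[0,0,80],"twist":-32},{"dp":[0,0,90],"twist":-40}]' >/dev/null
python3 -m handwheel '[{"dp":[0,0,0],"twist":-8},{"dp":[0,0,0],"twist":-16},{"dp":[0,0,0],"twist":-25},{"dp":[0,0,0],"twist":-25}]' >/dev/null
python3 go.py 465 -23 7 260.2
```

```text
t 11.3 pos [461.8 -25.2 146.2] yaw -100.2 F [ 0.3  0.3 -0. ] w 59.8 gf 0.0 q16 [-11. -91.]
dp [ -2.7  -2.8 139.2] twist -0.4
```

```bash
python3 -m handwheel '[{"dp":[-3,-3,40],"twist":0},{"dp":[-3,-3,80],"twist":0},{"dp":[-3,-3,110],"twist":0},{"dp":[-3,-3,130],"twist":0},{"dp":[-3,-3,138],"twist":0}]' >/dev/null
python3 -m handwheel '[{"dp":[0,0,0],"twist":0},{"dp":[0,0,0],"twist":0},{"dp":[0,0,0],"twist":0},{"dp":[0,0,0],"twist":0},{"dp":[0,0,0],"twist":0}]' -1 50 >/dev/null
python3 go.py
python3 -m handwheel '[{"dp":[0,0,-5],"twist":0},{"dp":[0,0,-15],"twist":0},{"dp":[0,0,-20],"twist":0},{"dp":[0,0,-20],"twist":0}]' >/dev/null
python3 go.py 568 -270 28 150
```

```text
t 12.3 pos [467.  -22.7   9.4] yaw -100.2 F [-1.6  0.1  3.3] w 29.6 gf 50.5 q16 [-11. -91.]
t 12.7 pos [466.9 -22.7  29.4] yaw -100.1 F [-0.   0.4 -3.9] w 29.6 gf 49.6 q16 [-11. -91.]
dp [ 225.6 -143.     1.8] twist 109.9
```

```bash
python3 -m handwheel '[{"dp":[35,7,0],"twist":0},{"dp":[70,7,0],"twist":7},{"dp":[105,7,0],"twist":15},{"dp":[140,7,0],"twist":23},{"dp":[170,7,0],"twist":30}]' >/dev/null
python3 -m handwheel '[{"dp":[0,0,0],"twist":8},{"dp":[0,0,0],"twist":16},{"dp":[0,0,0],"twist":24},{"dp":[0,0,0],"twist":32},{"dp":[0,0,0],"twist":40}]' >/dev/null
python3 -m handwheel '[{"dp":[0,0,0],"twist":8},{"dp":[0,0,0],"twist":16},{"dp":[0,0,0],"twist":24},{"dp":[0,0,0],"twist":32},{"dp":[0,0,0],"twist":40}]' >/dev/null
python3 go.py 589 -267 29 150
```

```text
t 14.2 pos [ 428.9 -188.7   28.2] yaw 149.5 F [ 0.1  0.2 -3.3] w 29.5 gf 49.8 q16 [-32.  -1.]
dp [-177.7   13.7   -0.8] twist -0.5
```

```bash
python3 -m handwheel '[{"dp":[-40,4,0],"twist":0},{"dp":[-80,8,0],"twist":0},{"dp":[-120,11,0],"twist":0},{"dp":[-160,14,0],"twist":0},{"dp":[-178,14,0],"twist":0}]' >/dev/null
python3 go.py
python3 -m handwheel '[{"dp":[0,0,8],"twist":0},{"dp":[0,0,14],"twist":0},{"dp":[0,0,17],"twist":0},{"dp":[0,0,19],"twist":0},{"dp":[0,0,19],"twist":0}]' >/dev/null
python3 go.py
python3 - <<'E'
from h import *
a=cap("top");save(a,"a",(300,150,460,280),2.5);b=cap("side");save(b,"b",(240,120,400,250),2.5)
cv2.imwrite("pics/st.png",np.hstack([cv2.imread("pics/a.png"),cv2.imread("pics/b.png")]))
E
```

```text
t 14.7 pos [ 594.2 -268.2   28.6] yaw 149.9 F [-0.3  0.1 -3.2] w 29.6 gf 50.0 q16 [-30.   0.]
t 15.2 pos [ 587.7 -264.6    9.4] yaw 149.9 F [-2.4  1.   1.7] w 29.5 gf 50.4 q16 [-30.   0.]
```

View pics/st.png

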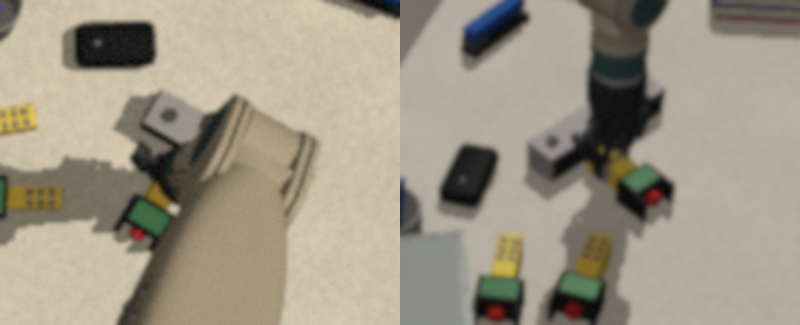

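```bash
python3 -m handwheel '[{"dp":[0,0,0],"twist":0},{"dp":[0,0,0],"twist":0},{"dp":[0,0,-20],"twist":0},{"dp":[0,0,-60],"twist":0},{"dp":[0,0,-80],"twist":0}]' 0.2 60 >/dev/null
python3 go.py
python3 -m handwheel '[{"dp":[40,0,0],"twist":0},{"dp":[80,0,0],"twist":0},{"dp":[120,0,0],"twist":0},{"dp":[125,0,30],"twist":0},{"dp":[125,0,60],"twist":0}]' -1 >/dev/null
python3 go.py
python3 -m handwheel '[{"dp":[0,0,10],"twist":0},{"dp":[0,0,17],"twist":0},{"dp":[0,0,17],"twist":0}]' >/dev/null
python3 go.py 504.5 -216.6 12 150
python3 - <<'E'
from h import *
from look import readers
c=cap("top"); readers(c)
E
```

```text
t 15.8 pos [ 591.9 -267.1   92.3] yaw 149.8 F [ 0.5 -0.9  1.3] w 51.0 gf 0.0 q16 [-30.   0.]
t 16.3 pos [ 482.  -203.1   30.2] yaw 149.9 F [ 0.4 -0.3 -0.3] w -0.2 gf 0.0 q16 [-30.   0.]
t 16.6 pos [ 482.3 -203.4   12.1] yaw 149.8 F [0.9 0.3 1.2] w -0.1 gf 0.0 q16 [-30.   0.]
dp [-25.9  -0.2   0.1] twist -0.2
reader c [662. -35.] yaw 97.2 grip [665. -61.] res [ 0.9 -0.1 -0.9  0.1]
reader c [ 570. -250.] yaw 149.1 grip [ 593. -264.] res [ 0.4 -0.7 -0.4  0.8]
reader c [568. -65.] yaw 86.8 grip [567. -92.] res [ 1.6  0.  -1.6 -0. ]
```

```bash
python3 -m handwheel '[{"dp":[-8,0,0],"twist":0},{"dp":[-16,0,0],"twist":0},{"dp":[-20,0,0],"twist":0},{"dp":[-22,0,0],"twist":0},{"dp":[-24,0,0],"twist":0}]' >/dev/null
python3 go.py
python3 -m handwheel '[{"dp":[-2,0,0],"twist":0},{"dp":[-3,0,0],"twist":0},{"dp":[-4,0,0],"twist":0},{"dp":[-5,0,0],"twist":0},{"dp":[-6,0,0],"twist":0}]' >/dev/null
python3 go.py
python3 -m handwheel '[{"dp":[-1,0,0],"twist":0},{"dp":[-2,0,0],"twist":0},{"dp":[-3,0,0],"twist":0},{"dp":[-4,0,0],"twist":0},{"dp":[-5,0,0],"twist":0}]' >/dev/null
python3 go.py
```

```text
t 17.1 pos [ 503.  -215.4   12.5] yaw 149.9 F [ 0.6 -0.4 -0.2] w -0.3 gf 0.0 q16 [-30.   0.]
t 17.6 pos [ 506.7 -217.6   12. ] yaw 149.8 F [-3.   1.3  1.2] w 0.0 gf 1.7 q16 [-30.   0.]
t 18.1 pos [ 512.4 -220.9   12.2] yaw 149.8 F [-0.9  0.9 -0.5] w -0.0 gf 0.9 q16 [-30.   0.]
```

```bash
python3 -m handwheel '[{"dp":[-1,0,0],"twist":0},{"dp":[-2,0,0],"twist":0},{"dp":[-3,0,0],"twist":0},{"dp":[-4,0,0],"twist":0},{"dp":[-5,0,0],"twist":0}]' >/dev/null
python3 go.py
python3 -m handwheel '[{"dp":[-1,0,0],"twist":0},{"dp":[-2,0,0],"twist":0},{"dp":[-3,0,0],"twist":0},{"dp":[-4,0,0],"twist":0},{"dp":[-5,0,0],"twist":0}]' >/dev/null
python3 go.py
```

```text
t 18.6 pos [ 513.9 -221.8   11.9] yaw 149.9 F [-7.2  3.9  5. ] w -0.2 gf 4.0 q16 [-30.   0.]
t 19.1 pos [ 518.1 -224.2   11.9] yaw 149.9 F [-6.9  3.7  5.2] w -0.3 gf 4.0 q16 [-30.   0.]
```

```bash
python3 -m handwheel '[{"dp":[-1,0,0],"twist":0},{"dp":[-2,0,0],"twist":0},{"dp":[-3,0,0],"twist":0},{"dp":[-3,0,0],"twist":0}]' >/dev/null
python3 go.py
python3 -m handwheel '[{"dp":[-1,0,0],"twist":0},{"dp":[-2,0,0],"twist":0},{"dp":[-2,0,0],"twist":0}]' >/dev/null
python3 go.py
```

```text
t 19.6 pos [ 520.9 -225.9   11.9] yaw 149.9 F [-6.5  2.6  5.1] w -0.0 gf 3.8 q16 [-30.   0.]
t 19.9 pos [ 521.4 -226.2   11.8] yaw 149.9 F [-9.2  5.   8. ] w -0.1 gf 5.2 q16 [-30.   0.]
```

```bash
python3 -m handwheel '[{"dp":[-1,0,0],"twist":0},{"dp":[-2,0,0],"twist":0},{"dp":[-3,0,0],"twist":0},{"dp":[-4,0,0],"twist":0}]' >/dev/null
python3 go.py
python3 -m handwheel '[{"dp":[-1,0,0],"twist":0},{"dp":[-2,0,0],"twist":0},{"dp":[-3,0,0],"twist":0},{"dp":[-4,0,0],"twist":0}]' >/dev/null
python3 go.py
```

```text
t 20.2 pos [ 521.4 -226.2   11.3] yaw 149.9 F [-15.7   8.8  14.5] w 0.1 gf 9.4 q16 [-30.   0.]
t 20.6 pos [ 521.3 -226.2   10.9] yaw 149.9 F [-22.5  13.   20.9] w -0.1 gf 13.0 q16 [-30.   0.]
```

```bash
python3 -m handwheel '[{"dp":[20,0,0],"twist":0},{"dp":[40,0,0],"twist":0},{"dp":[40,0,-40],"twist":0},{"dp":[40,0,-80],"twist":0},{"dp":[40,0,-80],"twist":0}]' 0.2 60 >/dev/null
python3 go.py 603.5 -273.5 10 150
cat >> look.py <<'E'
    o=ctrl.get_obs()
E
python3 - <<'E'
from h import *
from look import readers
c=cap("top"); readers(c); save(c,"a",(310,160,440,280),3)
E
```

```text
t 21.1 pos [ 503.4 -215.5   98.9] yaw 149.9 F [ 1.6 -0.7 -0.6] w 51.2 gf 0.0 q16 [-30.   0.]
dp [-114.4    0.1   90.6] twist -0.1
reader c [662. -35.] yaw 96.9 grip [665. -62.] res [ 1.  -0.1 -1.   0.1]
reader c [568. -65.] yaw 86.6 grip [566. -92.] res [ 1.5  0.  -1.6 -0. ]
```

View pics/a.png

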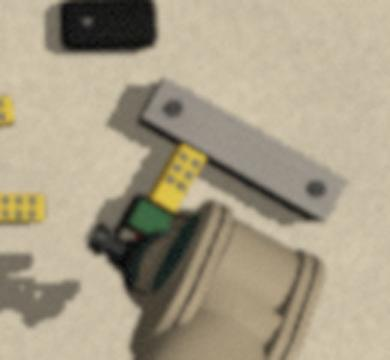

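The reader stands square with its tail against the bar (crop (195,155)), grip free. Regrasp it there.

```bash
python3 -m handwheel '[{"dp":[-40,0,0],"twist":0},{"dp":[-80,0,0],"twist":0},{"dp":[-114,0,0],"twist":0},{"dp":[-114,0,40],"twist":0},{"dp":[-114,0,60],"twist":0}]' >/dev/null
python3 -m handwheel '[{"dp":[0,0,15],"twist":0},{"dp":[0,0,25],"twist":0},{"dp":[0,0,29],"twist":0},{"dp":[0,0,29],"twist":0}]' >/dev/null
python3 go.py
python3 -m handwheel '[{"dp":[0,0,0],"twist":0},{"dp":[0,0,0],"twist":0},{"dp":[0,0,0],"twist":0},{"dp":[0,0,0],"twist":0},{"dp":[0,0,0],"twist":0}]' -1 50 >/dev/null
python3 -m handwheel '[{"dp":[5,0,-5],"twist":0},{"dp":[20,0,-15],"twist":0},{"dp":[40,0,-20],"twist":0},{"dp":[70,0,-20],"twist":0},{"dp":[70,0,-20],"twist":0}]' >/dev/null
python3 go.py
```

```text
t 22.1 pos [ 596.1 -269.4    3.2] yaw 149.9 F [ 0.4 -0.5  0.2] w 51.1 gf 0.0 q16 [-30.   0.]
t 23.1 pos [ 528.8 -230.5   21.3] yaw 149.9 F [-1.3  0.1 -3.8] w 29.4 gf 50.1 q16 [-30.   0.]
```

```bash
python3 -m handwheel '[{"dp":[0,0,0],"twist":0}]' >/dev/null
python3 go.py 410 -190 30 150
```

```text
t 23.2 pos [ 533.6 -233.4   22.5] yaw 149.9 F [ 1.2 -0.4 -2.4] w 29.4 gf 50.2 q16 [-30.   0.]
dp [128.7 -24.6  -7.2] twist -0.1
```

```bash
python3 -m handwheel '[{"dp":[30,-6,-7],"twist":0},{"dp":[60,-12,-7],"twist":0},{"dp":[90,-18,-7],"twist":0},{"dp":[120,-24,-7],"twist":6},{"dp":[128,-24,-7],"twist":14}]' >/dev/null
python3 -m handwheel '[{"dp":[0,0,0],"twist":8},{"dp":[0,0,0],"twist":16},{"dp":[0,0,0],"twist":24},{"dp":[0,0,0],"twist":32},{"dp":[0,0,0],"twist":40}]' >/dev/null
python3 -m handwheel '[{"dp":[0,0,0],"twist":8},{"dp":[0,0,0],"twist":16},{"dp":[0,0,0],"twist":24},{"dp":[0,0,0],"twist":32},{"dp":[0,0,0],"twist":40}]' >/dev/null
python3 -m handwheel '[{"dp":[0,0,0],"twist":8},{"dp":[0,0,0],"twist":16},{"dp":[0,0,0],"twist":24},{"dp":[0,0,0],"twist":31},{"dp":[0,0,0],"twist":31}]' >/dev/null
python3 go.py 400 40 28 24.8
```

```text
t 25.2 pos [ 413.5 -191.5   30.5] yaw 24.9 F [-0.1 -0.5 -4.1] w 29.3 gf 50.2 q16 [-33. 122.]
dp [  85.  -215.8    2.2] twist 0.1
```

```bash
python3 -m handwheel '[{"dp":[-5,-40,0],"twist":0},{"dp":[0,-80,0],"twist":0},{"dp":[20,-120,0],"twist":0},{"dp":[40,-160,0],"twist":0},{"dp":[60,-190,0],"twist":0}]' >/dev/null
python3 -m handwheel '[{"dp":[15,-20,0],"twist":0},{"dp":[25,-26,0],"twist":0},{"dp":[25,-26,0],"twist":0}]' >/dev/null
python3 go.py 493 87 28 24.8
python3 - <<'E'
from h import *
a=cap("top");save(a,"a",(150,140,310,270),2.5);b=cap("side");save(b,"b",(180,180,340,310),2.5)
cv2.imwrite("pics/cb.png",np.hstack([cv2.imread("pics/a.png"),cv2.imread("pics/b.png")]))
E
```

```text
t 26.0 pos [401.1  41.6  30.8] yaw 25.1 F [ 0.5 -0.6 -3. ] w 29.4 gf 50.7 q16 [ -3. 152.]
dp [102.5  -2.2   3. ] twist 0.3
```

View pics/cb.png

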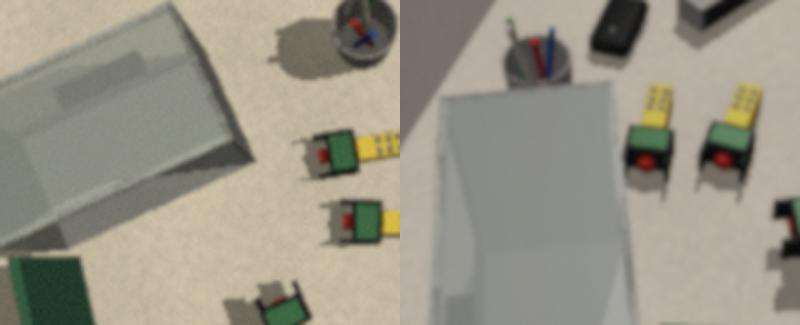

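```bash
python3 - <<'E'
from h import *
t=cap("top");s=cap("side")
A=lambda l,o,k:np.array(l)/k+o
ct=A([[12,135],[246,28],[328,186],[73,271]],[120,130],2.5); cs=A([[38,212],[30,470]],[180,130],2.4); cs=np.vstack([cs,[264.8,212.8]])
f=fit([(t,np.array([[.083,.139,.26],[.083,-.139,.26],[-.082,-.139,.26],[-.082,.139,.26]]),ct),(s,np.array([[.083,-.139,.26],[.083,.139,.26],[-.082,-.139,.26]]),cs)],[.65,.32,.4]); print("cab",f.x,np.degrees(f.x[2]),f.fun)
for c,uv in((t,ct),(s,cs)): print(p2w(c,uv,.26)[:,:2])
for P in [(-.200,-.09),(-.13,-.09),(-.2,-.02),(-.13,-.02),(-.2,.048),(-.13,.048)]: print(P,T(*f.x,[[*P,0]])[0]*1e3)
E
```

```text
cab [0.6628 0.2638 0.4406] 25.24580713461757 [-1.257   0.5821 -0.4181 -0.8398 -7.4045 -8.7087 -0.9912  2.2876  0.4635
 -1.8104 -0.255  -1.6663  1.2603 -3.1285]
[[0.6801 0.4216]
 [0.7948 0.1723]
 [0.6247 0.0834]
 [0.5353 0.3521]]
[[0.7955 0.179 ]
 [0.6765 0.4279]
 [0.6472 0.1135]]
(-0.2, -0.09) [520.2482  97.1007   0.    ]
(-0.13, -0.09) [583.5622 126.9559   0.    ]
(-0.2, -0.02) [490.393  160.4147   0.    ]
(-0.13, -0.02) [553.707  190.2699   0.    ]
(-0.2, 0.048) [461.3908 221.9198   0.    ]
(-0.13, 0.048) [524.7049 251.775    0.    ]
```

```bash
python3 - <<'E'
from h import *
t=cap("top");s=cap("side")
A=lambda l,o,k:np.array(l)/k+o
ct=A([[12,135],[246,28],[328,186],[73,271]],[120,130],2.5); cs=A([[38,212],[30,470]],[180,130],2.4); cs=np.vstack([cs,[264.8,212.8]])
f=fit([(t,np.array([[.083,.139,.26],[.083,-.139,.26],[-.082,-.139,.0],[-.082,.139,.26]]),ct),(s,np.array([[.083,-.139,.26],[.083,.139,.26],[-.082,-.139,.26]]),cs)],[.65,.32,.4]); print("cab",f.x,np.degrees(f.x[2]),f.fun)
np.save("cab.npy",f.x)
for P in [(-.200,-.09),(-.13,-.09),(-.2,-.02),(-.13,-.02),(-.2,.048),(-.13,.048)]: print(P,T(*f.x,[[*P,0]])[0]*1e3)
E
python3 go.py 518 97 28 25.0
```

```text
cab [0.6631 0.2655 0.444 ] 25.438404804410062 [-1.9133  0.6454 -1.2193 -1.0847  0.9613  0.2157 -1.4654  2.2597 -0.2144
 -1.2248 -0.6054 -0.8295  0.657  -2.727 ]
(-0.2, -0.09) [521.1867  98.3327   0.    ]
(-0.13, -0.09) [584.4    128.4006   0.    ]
(-0.2, -0.02) [491.1188 161.546    0.    ]
(-0.13, -0.02) [554.3322 191.6139   0.    ]
(-0.2, 0.048) [461.9101 222.9533   0.    ]
(-0.13, 0.048) [525.1234 253.0211   0.    ]
t 26.3 pos [398.9  40.1  30.2] yaw 24.8 F [ 0.7 -0.4 -3.6] w 29.6 gf 50.7 q16 [ -4. 152.]
dp [132.   -1.8   2.1] twist -0.2
```

```bash
python3 -m handwheel '[{"dp":[40,-1,0],"twist":0},{"dp":[80,-3,0],"twist":0},{"dp":[115,-3,0],"twist":0},{"dp":[145,-3,0],"twist":0},{"dp":[165,-3,0],"twist":0}]' >/dev/null
python3 -m handwheel '[{"dp":[10,0,0],"twist":0},{"dp":[10,0,10],"twist":0},{"dp":[10,0,18],"twist":0},{"dp":[10,0,23],"twist":0},{"dp":[10,0,25],"twist":0}]' >/dev/null
python3 -m handwheel '[{"dp":[0,0,0],"twist":0}]' >/dev/null
python3 go.py
python3 - <<'E'
from h import *
a=cap("top");save(a,"a",(150,140,310,270),2.5);b=cap("side");save(b,"b",(180,180,340,310),2.5)
cv2.imwrite("pics/cb.png",np.hstack([cv2.imread("pics/a.png"),cv2.imread("pics/b.png")]))
E
```

```text
t 27.4 pos [554.7 116.7   5. ] yaw 24.8 F [-0.3  0.2 -3. ] w 29.7 gf 50.7 q16 [  5. 161.]
```

View pics/cb.png

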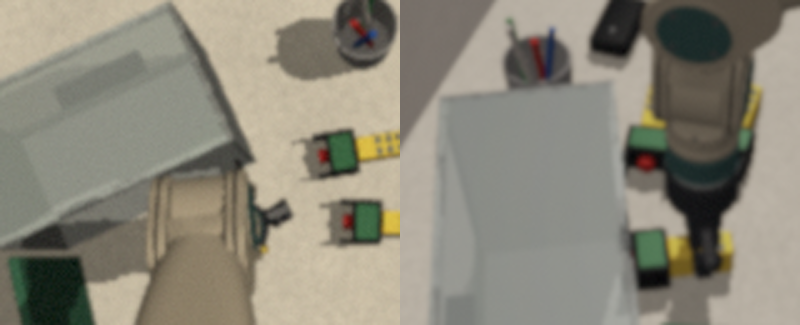

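```bash
sed -i 's/^if len(sys.argv)>3:/if sys.argv[1:2]==["c"]:\n    cab=np.load("cab.npy"); a=[float(v) for v in sys.argv[2:]]; w=T(*cab,[[a[0]\/1e3,a[1]\/1e3,0]])[0]*1e3; sys.argv=["",w[0],w[1],a[2],a[3]+np.degrees(cab[2])]\ncab=np.load("cab.npy"); q=T(0,0,-cab[2],[[*(o["eef_pos"][:2]-cab[:2]),0]])[0]*1e3; print("in cab",q[:2].round(1),"yaw",(yaw-np.degrees(cab[2])).round(1))\nif len(sys.argv)>3:/' go.py
python3 -m handwheel '[{"dp":[0,0,2],"twist":0},{"dp":[0,0,3],"twist":0},{"dp":[0,0,3],"twist":0}]' >/dev/null
python3 go.py
python3 -m handwheel '[{"dp":[0,0,0],"twist":0},{"dp":[0,0,0],"twist":0},{"dp":[0,0,-20],"twist":0},{"dp":[0,0,-60],"twist":0},{"dp":[-40,0,-100],"twist":0}]' 0.3 60 >/dev/null
python3 -m handwheel '[{"dp":[-40,0,0],"twist":-8},{"dp":[-60,0,0],"twist":-16},{"dp":[-60,0,0],"twist":-24},{"dp":[-60,0,0],"twist":-32},{"dp":[-60,0,0],"twist":-40}]' 1 >/dev/null
python3 -m handwheel '[{"dp":[0,0,0],"twist":-8},{"dp":[0,0,0],"twist":-16},{"dp":[0,0,0],"twist":-24},{"dp":[0,0,0],"twist":-32},{"dp":[0,0,0],"twist":-40}]' >/dev/null
python3 -m handwheel '[{"dp":[0,0,0],"twist":-8},{"dp":[0,0,0],"twist":-10},{"dp":[0,0,0],"twist":-10}]' >/dev/null
python3 go.py c -265 -90 0 90
python3 look.py
```

```text
t 27.8 pos [556.2 117.    4.8] yaw 24.8 F [-7.8 -1.  17.5] w 29.9 gf 53.4 q16 [  5. 161.]
in cab [-160.4  -88.2] yaw -0.6
t 29.6 pos [470.4  77.1  97.6] yaw 114.8 F [ 0.6 -0.5 -0.6] w 85.6 gf 0.0 q16 [ 2. 67.]
in cab [-255.   -87.3] yaw 89.4
dp [ -2.8 -10.1  97.6] twist -0.6
reader c [662. -34.] yaw 96.7 grip [665. -61.] res [ 1.  -0.1 -1.   0.1]
reader c [568. -65.] yaw 86.4 grip [566. -92.] res [ 1.5  0.  -1.5 -0.1]
```

```bash
cat > yl.py <<'E'
from h import *
cab=np.load("cab.npy")
for n in("top","side"):
    c=cap(n)
    for ce,a,r in blobs(c,"y",10):
        box=cv2.boxPoints(r); w=p2w(c,np.vstack([ce,box]),.035)
        l=T(0,0,-cab[2],np.c_[w[:,:2]-cab[:2],w[:,2]])*1e3
        print(n,a,"world",(w[0,:2]*1e3).round(),"cab",l[0,:2].round(),"corners",l[1:,:2].round().tolist() if abs(l[0,1])<160 else "")
E
python3 yl.py
```

```text
top 165 world [665. -59.] cab [-137. -294.] corners 
top 168 world [565. 116.] cab [-153.  -93.] corners [[-122.0, -76.0], [-121.0, -106.0], [-193.0, -108.0], [-193.0, -78.0]]
top 148 world [567. -88.] cab [-239. -278.] corners 
top 520 world [ 220. -458.] cab [-711. -463.] corners 
side 227 world [ 217. -423.] cab [-699. -429.] corners 
side 69 world [562. -72.] cab [-236. -262.] corners 
side 56 world [660. -38.] cab [-133. -273.] corners 
side 244 world [558. 136.] cab [-151.  -72.] corners [[-122.0, -98.0], [-190.0, -92.0], [-185.0, -51.0], [-119.0, -56.0]]
```

```bash
python3 -m handwheel '[{"dp":[-3,-10,30],"twist":0},{"dp":[-3,-10,60],"twist":0},{"dp":[-3,-10,80],"twist":0},{"dp":[-3,-10,92],"twist":0},{"dp":[-3,-10,96],"twist":0}]' >/dev/null
python3 go.py
python3 -m handwheel '[{"dp":[0,10,0],"twist":0},{"dp":[0,25,0],"twist":0},{"dp":[0,40,0],"twist":0},{"dp":[0,55,0],"twist":0},{"dp":[0,70,0],"twist":0}]' >/dev/null
python3 go.py
python3 -m handwheel '[{"dp":[0,10,0],"twist":0},{"dp":[0,20,0],"twist":0},{"dp":[0,30,0],"twist":0},{"dp":[0,40,0],"twist":0},{"dp":[0,45,0],"twist":0}]' >/dev/null
python3 go.py
```

```text
t 30.2 pos [461.4  70.2   0.5] yaw 114.8 F [-1.4  0.5 -0.4] w 85.6 gf 0.0 q16 [ 1. 66.]
in cab [-266.   -89.7] yaw 89.4
t 30.8 pos [527.5 100.1   2.8] yaw 114.8 F [-1.4  0.   0.1] w 85.2 gf 0.8 q16 [ 4. 69.]
in cab [-193.6  -91.1] yaw 89.4
t 31.2 pos [568.1 119.    1.9] yaw 114.9 F [-3.3 -1.6  3.5] w 85.1 gf 1.9 q16 [ 5. 71.]
in cab [-148.8  -91.4] yaw 89.4
```

Pushing smoothly (3 N). Go on in small steps, watching the force.

```bash
python3 yl.py | grep -E "cab \[ *-1?[0-9]{1,2}\. +-?[0-9]{1,2}\."
python3 -m handwheel '[{"dp":[0,4,0],"twist":0},{"dp":[0,8,0],"twist":0},{"dp":[0,12,0],"twist":0},{"dp":[0,14,0],"twist":0},{"dp":[0,14,0],"twist":0}]' >/dev/null
python3 go.py
python3 yl.py | grep -E "cab \[ *-1?[0-9]{1,2}\. +-?[0-9]{1,2}\."
```

```text
top 22 world [653. 155.] cab [-56. -95.] corners [[-47.0, -82.0], [-53.0, -108.0], [-64.0, -106.0], [-57.0, -80.0]]
side 10 world [622. 147.] cab [-88. -89.] corners [[-87.0, -96.0], [-90.0, -96.0], [-88.0, -80.0], [-85.0, -81.0]]
t 31.9 pos [580.1 124.7   1.6] yaw 114.9 F [-0.8  0.1 -0.5] w 85.3 gf 0.1 q16 [ 6. 71.]
in cab [-135.5  -91.5] yaw 89.4
```

```bash
python3 -m handwheel '[{"dp":[0,2,0],"twist":0},{"dp":[0,4,0],"twist":0},{"dp":[0,6,0],"twist":0},{"dp":[0,7,0],"twist":0},{"dp":[0,7,0],"twist":0}]' >/dev/null
python3 go.py
```

```text
t 32.5 pos [586.  127.5   1.7] yaw 114.9 F [-1.7 -0.3  1.4] w 85.2 gf 1.2 q16 [ 6. 71.]
in cab [-129.   -91.5] yaw 89.4
```

```bash
python3 -m handwheel '[{"dp":[0,-40,0],"twist":0},{"dp":[0,-80,0],"twist":0},{"dp":[0,-120,0],"twist":0},{"dp":[0,-130,-40],"twist":0},{"dp":[0,-130,-90],"twist":0}]' 0.4 >/dev/null
python3 -m handwheel '[{"dp":[0,0,-10],"twist":8},{"dp":[0,0,-10],"twist":16},{"dp":[0,0,-10],"twist":24},{"dp":[0,0,-10],"twist":28},{"dp":[0,0,-10],"twist":28}]' >/dev/null
python3 yl.py | grep -E "cab \[ *-1?[0-9]{1,2}\. +-?[0-9]{1,2}\."
python3 look.py
python3 go.py 567 -91 110 86.5
```

```text
top 66 world [647. 156.] cab [-62. -92.] corners [[-51.0, -76.0], [-50.0, -107.0], [-72.0, -108.0], [-73.0, -76.0]]
reader c [662. -35.] yaw 96.9 grip [665. -61.] res [ 0.9 -0.1 -1.   0.1]
reader c [568. -65.] yaw 86.4 grip [566. -92.] res [ 1.5  0.  -1.5 -0.1]
t 33.6 pos [468.3  72.9 101.8] yaw 86.9 F [0.2 0.1 0.4] w 59.7 gf 0.0 q16 [ 1. 94.]
in cab [-258.7  -90.3] yaw 61.5
dp [-158.3  107.3   -8.2] twist 0.4
```

```bash
python3 -m handwheel '[{"dp":[-40,27,0],"twist":0},{"dp":[-80,54,0],"twist":0},{"dp":[-120,81,0],"twist":0},{"dp":[-158,107,0],"twist":0},{"dp":[-158,107,0],"twist":0}]' >/dev/null
python3 -m handwheel '[{"dp":[0,0,0],"twist":0},{"dp":[0,0,0],"twist":0}]' >/dev/null
python3 go.py 567 -91 6 86.5
```

```text
t 34.3 pos [565.  -90.1 101.1] yaw 86.9 F [-0.2  0.1 -0.2] w 59.7 gf 0.0 q16 [-16.  78.]
in cab [-241.4 -279. ] yaw 61.5
dp [-0.8  2.2 95.1] twist 0.4
```

```bash
python3 -m handwheel '[{"dp":[-1,2,30],"twist":0},{"dp":[-1,2,60],"twist":0},{"dp":[-1,2,80],"twist":0},{"dp":[-1,2,91],"twist":0},{"dp":[-1,2,94],"twist":0}]' >/dev/null
python3 -m handwheel '[{"dp":[0,0,0],"twist":0},{"dp":[0,0,0],"twist":0},{"dp":[0,0,0],"twist":0},{"dp":[0,0,0],"twist":0},{"dp":[0,0,0],"twist":0}]' -1 50 >/dev/null
python3 go.py
python3 -m handwheel '[{"dp":[0,0,-8],"twist":0},{"dp":[0,0,-20],"twist":0},{"dp":[-20,-20,-22],"twist":0},{"dp":[-45,-45,-22],"twist":-3},{"dp":[-62,-64,-22],"twist":-10}]' >/dev/null
python3 -m handwheel '[{"dp":[0,0,0],"twist":-8},{"dp":[0,0,0],"twist":-16},{"dp":[0,0,0],"twist":-24},{"dp":[0,0,0],"twist":-32},{"dp":[0,0,0],"twist":-40}]' >/dev/null
python3 -m handwheel '[{"dp":[0,0,0],"twist":-8},{"dp":[0,0,0],"twist":-13},{"dp":[0,0,0],"twist":-13}]' >/dev/null
python3 go.py 592 -267 28 150
```

```text
t 35.3 pos [569.  -92.2   9.1] yaw 86.9 F [-1.2  0.8  6.1] w 29.5 gf 50.3 q16 [-16.  78.]
in cab [-238.7 -282.6] yaw 61.4
t 36.6 pos [ 500.8 -150.6   30.3] yaw 149.8 F [-0.   0.2 -2.5] w 29.6 gf 49.7 q16 [-24.   6.]
in cab [-325.3 -306. ] yaw 124.4
dp [-137.3  -54.8    2.4] twist -0.2
```

```bash
python3 -m handwheel '[{"dp":[-20,-30,0],"twist":0},{"dp":[-60,-55,0],"twist":0},{"dp":[-95,-55,0],"twist":0},{"dp":[-125,-55,0],"twist":0},{"dp":[-137,-55,0],"twist":0}]' >/dev/null
python3 -m handwheel '[{"dp":[0,0,8],"twist":0},{"dp":[0,0,14],"twist":0},{"dp":[0,0,18],"twist":0},{"dp":[0,0,20.5],"twist":0},{"dp":[0,0,20.5],"twist":0}]' >/dev/null
python3 go.py
python3 -m handwheel '[{"dp":[0,0,0],"twist":0},{"dp":[0,0,0],"twist":0},{"dp":[0,0,-20],"twist":0},{"dp":[0,0,-60],"twist":0},{"dp":[0,0,-82],"twist":0}]' 0.2 60 >/dev/null
python3 -m handwheel '[{"dp":[40,0,0],"twist":0},{"dp":[80,0,0],"twist":0},{"dp":[120,0,0],"twist":0},{"dp":[125,0,30],"twist":0},{"dp":[125,0,60],"twist":0}]' -1 >/dev/null
python3 -m handwheel '[{"dp":[0,0,10],"twist":0},{"dp":[0,0,18],"twist":0},{"dp":[0,0,18],"twist":0}]' >/dev/null
python3 go.py 505 -216.8 12 150
python3 look.py
```

```text
t 37.6 pos [ 589.7 -265.5    9.2] yaw 149.9 F [-0.9  0.4 -0.9] w 29.9 gf 50.4 q16 [-30.   0.]
in cab [-294.4 -448. ] yaw 124.4
t 38.9 pos [ 483.4 -204.1   12.8] yaw 149.8 F [ 0.2  0.  -0.3] w 0.1 gf 0.0 q16 [-30.   0.]
in cab [-364.  -346.8] yaw 124.4
dp [-25.1  -0.2   0.8] twist -0.2
reader c [662. -35.] yaw 96.8 grip [665. -61.] res [ 1.  -0.1 -1.   0.1]
```

```bash
python3 - <<'E'
from h import *
for n in("top","side"):
    c=cap(n)
    for k in "yr":
        for ce,a,r in blobs(c,k,3): print(n,k,ce.round(1),a,(p2w(c,ce,.03)[0][:2]*1e3).round())
E
```

```text
top y [302.2 198.4] 163 [666. -59.]
top y [235.5 204.2] 63 [648. 156.]
top y [367.2 220.5] 204 [ 594. -265.]
top y [432.5 341.6] 520 [ 219. -460.]
top r [ 87.9 155.9] 739 [808. 643.]
top r [292.5 150.4] 17 [822. -28.]
top r [279.  201.7] 13 [655.  16.]
top r [355.2 242. ] 4 [ 526. -226.]
side y [444.5 174.5] 227 [ 216. -429.]
side y [321.5 185.5] 155 [ 596. -253.]
side y [282.2 226.9] 57 [662. -43.]
side r [234.1 199.9] 14 [ 847. -104.]
side r [340.3 198.7] 3 [ 523. -212.]
side r [277.8 244.7] 30 [652.  26.]
```

```bash
python3 -m handwheel '[{"dp":[-8,0,0],"twist":0},{"dp":[-14,0,0],"twist":0},{"dp":[-19,0,0],"twist":0},{"dp":[-22,0,0],"twist":0},{"dp":[-25,0,0],"twist":0}]' >/dev/null
python3 go.py
python3 -m handwheel '[{"dp":[-2,0,0],"twist":0},{"dp":[-4,0,0],"twist":0},{"dp":[-6,0,0],"twist":0},{"dp":[-8,0,0],"twist":0},{"dp":[-10,0,0],"twist":0}]' >/dev/null
python3 go.py
python3 -m handwheel '[{"dp":[-1,0,0],"twist":0},{"dp":[-3,0,0],"twist":0},{"dp":[-5,0,0],"twist":0},{"dp":[-7,0,0],"twist":0},{"dp":[-8,0,0],"twist":0}]' >/dev/null
python3 go.py
python3 -m handwheel '[{"dp":[-1,0,0],"twist":0},{"dp":[-2,0,0],"twist":0},{"dp":[-3,0,0],"twist":0},{"dp":[-3,0,0],"twist":0}]' >/dev/null
python3 go.py
```

```text
t 39.5 pos [ 505.3 -216.8   13.2] yaw 149.8 F [0.4 0.3 0.2] w -0.2 gf 0.0 q16 [-30.   0.]
in cab [-349.7 -367.8] yaw 124.4
t 40.0 pos [ 513.4 -221.4   13. ] yaw 149.9 F [-4.2  4.2  1.7] w 0.3 gf 3.8 q16 [-30.   0.]
in cab [-344.4 -375.4] yaw 124.4
t 40.5 pos [ 517.9 -223.8   12.6] yaw 149.9 F [-6.7  4.3  4.9] w -0.0 gf 4.0 q16 [-30.   0.]
in cab [-341.4 -379.5] yaw 124.4
t 41.0 pos [ 520.6 -225.3   12.6] yaw 149.9 F [-6.9  4.2  4.7] w 0.1 gf 3.8 q16 [-30.   0.]
in cab [-339.5 -382. ] yaw 124.4
```

```bash
python3 -m handwheel '[{"dp":[-1,0,0],"twist":0},{"dp":[-2,0,0],"twist":0},{"dp":[-3,0,0],"twist":0},{"dp":[-3,0,0],"twist":0}]' >/dev/null
python3 go.py
python3 -m handwheel '[{"dp":[-1,0,0],"twist":0},{"dp":[-2,0,0],"twist":0},{"dp":[-3,0,0],"twist":0},{"dp":[-4,0,0],"twist":0}]' >/dev/null
python3 go.py
python3 -m handwheel '[{"dp":[-1,0,0],"twist":0},{"dp":[-2,0,0],"twist":0},{"dp":[-3,0,0],"twist":0},{"dp":[-3,0,0],"twist":0}]' >/dev/null
python3 go.py
```

```text
t 41.4 pos [ 521.3 -225.6   12.3] yaw 149.9 F [-8.7  6.1  8.2] w -0.1 gf 5.8 q16 [-30.   0.]
in cab [-339.1 -382.6] yaw 124.4
t 41.8 pos [ 521.3 -225.6   11.8] yaw 149.9 F [-17.3  10.2  15.7] w -0.1 gf 10.0 q16 [-30.   0.]
in cab [-339.1 -382.6] yaw 124.4
t 42.1 pos [ 521.3 -225.6   11.4] yaw 149.9 F [-18.9  12.4  18.6] w 0.0 gf 11.8 q16 [-30.   0.]
in cab [-339.1 -382.6] yaw 124.4
```

```bash
python3 -m handwheel '[{"dp":[20,0,0],"twist":0},{"dp":[40,0,0],"twist":0},{"dp":[40,0,-40],"twist":0},{"dp":[40,0,-80],"twist":0},{"dp":[40,0,-80],"twist":0}]' 0.2 60 >/dev/null
python3 -m handwheel '[{"dp":[-40,0,0],"twist":0},{"dp":[-80,0,0],"twist":0},{"dp":[-120,0,0],"twist":0},{"dp":[-120,0,0],"twist":0},{"dp":[-120,0,40],"twist":0}]' >/dev/null
python3 -m handwheel '[{"dp":[0,0,0],"twist":0}]' >/dev/null
python3 go.py 602 -272 7 150
```

```text
t 43.2 pos [ 597.3 -270.3   48. ] yaw 149.8 F [-1.8  1.5 -0.7] w 51.6 gf 0.0 q16 [-30.   0.]
in cab [-289.6 -455.6] yaw 124.4
dp [-5.3  0.9 41. ] twist -0.2
```

```bash
python3 -m handwheel '[{"dp":[-4,1,15],"twist":0},{"dp":[-4,1,28],"twist":0},{"dp":[-4,1,36],"twist":0},{"dp":[-4,1,40],"twist":0},{"dp":[-4,1,40],"twist":0}]' >/dev/null
python3 -m handwheel '[{"dp":[0,0,0],"twist":0},{"dp":[0,0,0],"twist":0},{"dp":[0,0,0],"twist":0},{"dp":[0,0,0],"twist":0},{"dp":[0,0,0],"twist":0}]' -1 50 >/dev/null
python3 go.py
python3 -m handwheel '[{"dp":[5,0,-6],"twist":0},{"dp":[20,0,-16],"twist":0},{"dp":[45,0,-24],"twist":0},{"dp":[80,0,-24],"twist":0},{"dp":[120,0,-24],"twist":0}]' >/dev/null
python3 -m handwheel '[{"dp":[40,-8,0],"twist":5},{"dp":[70,-22,0],"twist":13},{"dp":[80,-24,0],"twist":21},{"dp":[80,-24,0],"twist":29},{"dp":[80,-24,0],"twist":37}]' >/dev/null
python3 -m handwheel '[{"dp":[0,0,0],"twist":8},{"dp":[0,0,0],"twist":16},{"dp":[0,0,0],"twist":24},{"dp":[0,0,0],"twist":32},{"dp":[0,0,0],"twist":40}]' >/dev/null
python3 -m handwheel '[{"dp":[0,0,0],"twist":8},{"dp":[0,0,0],"twist":16},{"dp":[0,0,0],"twist":24},{"dp":[0,0,0],"twist":32},{"dp":[0,0,0],"twist":40}]' >/dev/null
python3 -m handwheel '[{"dp":[0,0,0],"twist":7},{"dp":[0,0,0],"twist":7}]' >/dev/null
python3 go.py c -270 -22 30 0
```

```text
t 44.2 pos [ 605.7 -274.    14.2] yaw 149.9 F [-0.5 -0.6  4.3] w 29.3 gf 50.0 q16 [-30.   0.]
in cab [-283.6 -462.5] yaw 124.4
t 46.5 pos [ 418.6 -192.7   36.6] yaw 25.9 F [-0.2  0.6 -3.4] w 29.1 gf 49.5 q16 [-33. 121.]
in cab [-417.7 -308.8] yaw 0.4
dp [ 149.8 -285.6    7.1] twist 0.4
```

```bash
python3 -m handwheel '[{"dp":[22,-42,0],"twist":0},{"dp":[44,-84,0],"twist":0},{"dp":[66,-126,0],"twist":0},{"dp":[88,-168,0],"twist":0},{"dp":[110,-210,0],"twist":0}]' >/dev/null
python3 -m handwheel '[{"dp":[20,-40,0],"twist":0},{"dp":[40,-76,0],"twist":0},{"dp":[40,-76,0],"twist":0},{"dp":[40,-76,0],"twist":0.4}]' >/dev/null
python3 go.py c -160 -22 20 0
```

```text
t 47.4 pos [429.1 129.8  36.9] yaw 25.7 F [-0.  -0.8 -2.7] w 29.2 gf 50.9 q16 [  9. 163.]
in cab [-269.6  -22.1] yaw 0.3
dp [109.7   0.4  16.7] twist 0.3
```

```bash
python3 -m handwheel '[{"dp":[35,0,0],"twist":0},{"dp":[70,0,0],"twist":0},{"dp":[95,0,0],"twist":0},{"dp":[108,0,0],"twist":0},{"dp":[108,0,10],"twist":0}]' >/dev/null
python3 -m handwheel '[{"dp":[0,0,5],"twist":0},{"dp":[0,0,9],"twist":0},{"dp":[0,0,12],"twist":0},{"dp":[0,0,14],"twist":0}]' >/dev/null
python3 go.py
```

```text
t 48.2 pos [525.3 174.6  14.1] yaw 25.4 F [-10.4  -3.5  23.4] w 29.1 gf 53.9 q16 [ 12. 166.]
in cab [-163.5  -22.9] yaw 0.0
```

```bash
python3 -m handwheel '[{"dp":[0,0,1],"twist":0},{"dp":[0,0,2],"twist":0},{"dp":[0,0,3],"twist":0}]' >/dev/null
python3 go.py
```

```text
t 48.5 pos [525.4 174.6  14.1] yaw 25.4 F [-15.8  -6.3  37.3] w 29.3 gf 55.5 q16 [ 12. 166.]
in cab [-163.5  -23. ] yaw 0.0
```

Firmly on the floor. Release, back away, turn and push in as before.

```bash
python3 -m handwheel '[{"dp":[0,0,-3],"twist":0},{"dp":[0,0,-3],"twist":0},{"dp":[0,0,-3],"twist":0},{"dp":[0,0,-20],"twist":0},{"dp":[0,0,-60],"twist":0}]' 0.3 60 >/dev/null
python3 -m handwheel '[{"dp":[-40,0,-30],"twist":0},{"dp":[-80,0,-30],"twist":-8},{"dp":[-95,0,-30],"twist":-16},{"dp":[-95,0,-30],"twist":-24},{"dp":[-95,0,-30],"twist":-32}]' 1 >/dev/null
python3 -m handwheel '[{"dp":[0,0,0],"twist":-8},{"dp":[0,0,0],"twist":-16},{"dp":[0,0,0],"twist":-24},{"dp":[0,0,0],"twist":-32},{"dp":[0,0,0],"twist":-40}]' >/dev/null
python3 -m handwheel '[{"dp":[0,0,0],"twist":-8},{"dp":[0,0,0],"twist":-16},{"dp":[0,0,0],"twist":-18},{"dp":[0,0,0],"twist":-18}]' >/dev/null
python3 yl.py | grep -E "cab \[ *-1?[0-9]{1,2}\. +-?[0-9]{1,2}\."
python3 go.py c -265 -22 1 90
```

```text
top 65 world [647. 156.] cab [-62. -92.] corners [[-51.0, -77.0], [-50.0, -107.0], [-72.0, -108.0], [-73.0, -78.0]]
top 195 world [541. 177.] cab [-149.  -28.] corners [[-116.0, -10.0], [-115.0, -40.0], [-185.0, -42.0], [-186.0, -12.0]]
side 245 world [535. 194.] cab [-146.   -9.] corners [[-116.0, -33.0], [-184.0, -31.0], [-181.0, 9.0], [-114.0, 7.0]]
t 50.5 pos [441.7 134.6  99.8] yaw 115.4 F [-0.1  0.9  0.8] w 85.4 gf 0.0 q16 [ 9. 74.]
in cab [-256.2  -23.1] yaw 90.0
dp [ 1.1 -8.8 98.8] twist -0.0
```

```bash
python3 -m handwheel '[{"dp":[-3,-8,30],"twist":0},{"dp":[-3,-8,60],"twist":0},{"dp":[-3,-8,80],"twist":0},{"dp":[-3,-8,94],"twist":0},{"dp":[-3,-8,98],"twist":0}]' >/dev/null
python3 go.py
python3 -m handwheel '[{"dp":[0,10,0],"twist":0},{"dp":[0,25,0],"twist":0},{"dp":[0,40,0],"twist":0},{"dp":[0,55,0],"twist":0},{"dp":[0,70,0],"twist":0}]' >/dev/null
python3 -m handwheel '[{"dp":[0,10,0],"twist":0},{"dp":[0,20,0],"twist":0},{"dp":[0,30,0],"twist":0},{"dp":[0,40,0],"twist":0},{"dp":[0,45,0],"twist":0}]' >/dev/null
python3 go.py
python3 -m handwheel '[{"dp":[0,5,0],"twist":0},{"dp":[0,10,0],"twist":0},{"dp":[0,15,0],"twist":0},{"dp":[0,19,0],"twist":0},{"dp":[0,20,0],"twist":0}]' >/dev/null
python3 go.py
```

```text
t 51.0 pos [434.3 128.2   0.5] yaw 115.4 F [-0.9 -0.2  0.5] w 85.7 gf 0.0 q16 [ 8. 73.]
in cab [-265.7  -25.7] yaw 90.0
t 52.0 pos [541.2 178.4   2.4] yaw 115.5 F [-2.8 -1.2  1.7] w 85.6 gf 1.3 q16 [12. 76.]
in cab [-147.5  -26.3] yaw 90.0
t 52.5 pos [558.6 186.8   2.1] yaw 115.5 F [-1.7 -1.1  0.4] w 85.4 gf 0.6 q16 [12. 77.]
in cab [-128.2  -26.2] yaw 90.0
```

Now the last reader: retreat, check the cabinet and re-measure.

```bash
python3 -m handwheel '[{"dp":[0,-40,0],"twist":0},{"dp":[0,-80,0],"twist":0},{"dp":[0,-120,0],"twist":0},{"dp":[0,-130,-40],"twist":0},{"dp":[0,-130,-90],"twist":0}]' 0.4 >/dev/null
python3 -m handwheel '[{"dp":[0,0,-10],"twist":6},{"dp":[0,0,-10],"twist":12},{"dp":[0,0,-10],"twist":18},{"dp":[0,0,-10],"twist":18}]' >/dev/null
python3 yl.py | grep -E "cab \[ *-1?[0-9]{1,2}\. +-?[0-9]{1,2}\."
python3 look.py
python3 go.py 666 -61 100 97
```

```text
top 65 world [647. 156.] cab [-62. -92.] corners [[-51.0, -77.0], [-50.0, -107.0], [-72.0, -108.0], [-73.0, -78.0]]
top 69 world [620. 213.] cab [-61. -29.] corners [[-49.0, -11.0], [-49.0, -43.0], [-72.0, -43.0], [-73.0, -12.0]]
reader c [684. -47.] yaw 95.7 grip [687. -74.] res [ 0.7 -0.1 -0.8  0.1]
t 53.6 pos [440.7 130.7 102.1] yaw 97.6 F [-0.3 -1.1 -0.6] w 60.0 gf 0.0 q16 [ 8. 91.]
in cab [-258.8  -26.2] yaw 72.1
dp [-219.7  198.2    2.2] twist 0.6
```

```bash
python3 -m handwheel '[{"dp":[-35,40,0],"twist":0},{"dp":[-70,80,0],"twist":0},{"dp":[-100,110,0],"twist":0},{"dp":[-130,140,0],"twist":0},{"dp":[-160,170,0],"twist":0}]' >/dev/null
python3 -m handwheel '[{"dp":[-30,22,0],"twist":2},{"dp":[-60,44,0],"twist":2},{"dp":[-60,44,0],"twist":2},{"dp":[-60,44,0],"twist":2}]' >/dev/null
python3 go.py 688 -73 8 95.7
python3 look.py
```

```text
t 54.5 pos [681.3 -60.4 101.4] yaw 95.4 F [-1.2  0.1 -1. ] w 59.5 gf 0.0 q16 [-10.  74.]
in cab [-123.6 -302.1] yaw 70.0
dp [-13.3   5.5  93.3] twist -0.3
```

```bash
python3 -m handwheel '[{"dp":[-13,5,30],"twist":0},{"dp":[-13,5,60],"twist":0},{"dp":[-13,5,80],"twist":0},{"dp":[-13,5,90],"twist":0},{"dp":[-13,5,92],"twist":0}]' >/dev/null
python3 -m handwheel '[{"dp":[0,0,0],"twist":0},{"dp":[0,0,0],"twist":0},{"dp":[0,0,0],"twist":0},{"dp":[0,0,0],"twist":0},{"dp":[0,0,0],"twist":0}]' -1 50 >/dev/null
python3 go.py
python3 -m handwheel '[{"dp":[0,0,-8],"twist":0},{"dp":[0,-10,-20],"twist":0},{"dp":[-10,-50,-22],"twist":0},{"dp":[-25,-90,-22],"twist":-3},{"dp":[-35,-130,-22],"twist":-10}]' >/dev/null
python3 -m handwheel '[{"dp":[0,-25,0],"twist":-8},{"dp":[0,-25,0],"twist":-16},{"dp":[0,-25,0],"twist":-24},{"dp":[0,-25,0],"twist":-32},{"dp":[0,-25,0],"twist":-40}]' >/dev/null
python3 -m handwheel '[{"dp":[0,0,0],"twist":-4},{"dp":[0,0,0],"twist":-4}]' >/dev/null
python3 go.py 592 -267 28 150
```

```text
t 55.5 pos [688.7 -72.3  12. ] yaw 95.5 F [-0.8  1.5  6.2] w 29.5 gf 50.4 q16 [-11.  73.]
in cab [-122. -316.] yaw 70.0
t 56.8 pos [ 536.4 -126.    32.5] yaw 149.4 F [-1.1 -0.6 -1.8] w 29.1 gf 50.2 q16 [-20.  11.]
in cab [-282.6 -299.2] yaw 124.0
dp [-119.6  -93.1    4.5] twist -0.6
```

```bash
python3 -m handwheel '[{"dp":[0,-40,0],"twist":0},{"dp":[-25,-80,0],"twist":-0.6},{"dp":[-65,-93,0],"twist":-0.6},{"dp":[-100,-93,0],"twist":-0.6},{"dp":[-119,-93,0],"twist":-0.6}]' >/dev/null
python3 -m handwheel '[{"dp":[0,0,8],"twist":0},{"dp":[0,0,14],"twist":0},{"dp":[0,0,18],"twist":0},{"dp":[0,0,20],"twist":0},{"dp":[0,0,20.5],"twist":0}]' >/dev/null
python3 go.py
python3 -m handwheel '[{"dp":[0,0,0],"twist":0},{"dp":[0,0,0],"twist":0},{"dp":[0,0,-20],"twist":0},{"dp":[0,0,-60],"twist":0},{"dp":[0,0,-82],"twist":0}]' 0.2 60 >/dev/null
python3 -m handwheel '[{"dp":[40,0,0],"twist":0},{"dp":[80,0,0],"twist":0},{"dp":[120,0,0],"twist":0},{"dp":[125,0,30],"twist":0},{"dp":[125,0,60],"twist":0}]' -1 >/dev/null
python3 -m handwheel '[{"dp":[0,0,10],"twist":0},{"dp":[0,0,20],"twist":0},{"dp":[0,0,20],"twist":0}]' >/dev/null
python3 go.py 505 -216.8 12 150
python3 yl.py | cut -c1-60
```

```text
t 57.8 pos [ 590.1 -265.    12.1] yaw 150.1 F [-4.6  2.7  7.3] w 29.1 gf 51.6 q16 [-30.   0.]
in cab [-293.8 -447.7] yaw 124.6
t 59.0 pos [ 484.  -204.1   13. ] yaw 150.0 F [-0.   1.   0.1] w 0.0 gf 0.0 q16 [-30.   0.]
in cab [-363.5 -347.2] yaw 124.6
dp [-24.5  -0.5   1. ] twist 0.0
top 65 world [647. 156.] cab [-62. -92.] corners [[-51.0, -7
top 73 world [620. 214.] cab [-61. -28.] corners [[-49.0, -1
top 185 world [ 591. -262.] cab [-292. -446.] corners 
top 520 world [ 220. -458.] cab [-711. -463.] corners 
side 230 world [ 217. -422.] cab [-699. -429.] corners 
side 152 world [ 595. -247.] cab [-282. -434.] corners
```

```bash
python3 -m handwheel '[{"dp":[-8,0,0],"twist":0},{"dp":[-14,0,0],"twist":0},{"dp":[-19,0,0],"twist":0},{"dp":[-22,0,0],"twist":0},{"dp":[-25,0,0],"twist":0}]' >/dev/null
python3 go.py
python3 -m handwheel '[{"dp":[-2,0,0],"twist":0},{"dp":[-4,0,0],"twist":0},{"dp":[-6,0,0],"twist":0},{"dp":[-8,0,0],"twist":0},{"dp":[-10,0,0],"twist":0}]' >/dev/null
python3 go.py
python3 -m handwheel '[{"dp":[-1,0,0],"twist":0},{"dp":[-3,0,0],"twist":0},{"dp":[-5,0,0],"twist":0},{"dp":[-7,0,0],"twist":0},{"dp":[-8,0,0],"twist":0}]' >/dev/null
python3 go.py
python3 -m handwheel '[{"dp":[-1,0,0],"twist":0},{"dp":[-2,0,0],"twist":0},{"dp":[-3,0,0],"twist":0},{"dp":[-3,0,0],"twist":0}]' >/dev/null
python3 go.py
```

```text
t 59.6 pos [ 506.1 -216.9   13.8] yaw 150.0 F [-2.7  0.   1.6] w 0.2 gf 1.2 q16 [-30.   0.]
in cab [-349.1 -368.1] yaw 124.6
t 60.1 pos [ 513.8 -221.3   13.3] yaw 150.1 F [-5.4  3.4  2.5] w 0.0 gf 2.8 q16 [-30.   0.]
in cab [-344.  -375.5] yaw 124.6
t 60.6 pos [ 518.9 -224.2   13.1] yaw 150.1 F [-6.3  4.8  5.3] w -0.0 gf 4.0 q16 [-30.   0.]
in cab [-340.6 -380.3] yaw 124.6
t 61.0 pos [ 521.6 -225.7   13.1] yaw 150.1 F [-5.7  3.4  4. ] w 0.5 gf 3.8 q16 [-30.   0.]
in cab [-338.9 -382.8] yaw 124.6
```

```bash
python3 -m handwheel '[{"dp":[-1,0,0],"twist":0},{"dp":[-2,0,0],"twist":0},{"dp":[-3,0,0],"twist":0},{"dp":[-3,0,0],"twist":0}]' >/dev/null
python3 go.py
python3 -m handwheel '[{"dp":[-1,0,0],"twist":0},{"dp":[-2,0,0],"twist":0},{"dp":[-3,0,0],"twist":0},{"dp":[-4,0,0],"twist":0}]' >/dev/null
python3 go.py
python3 -m handwheel '[{"dp":[-1,0,0],"twist":0},{"dp":[-2,0,0],"twist":0},{"dp":[-3,0,0],"twist":0},{"dp":[-3,0,0],"twist":0}]' >/dev/null
python3 go.py
```

```text
t 61.5 pos [ 521.6 -225.7   12.8] yaw 150.1 F [-11.7   6.6   9.7] w -0.2 gf 6.6 q16 [-30.   0.]
in cab [-338.9 -382.8] yaw 124.6
t 61.9 pos [ 521.6 -225.7   12.4] yaw 150.1 F [-18.4  10.1  18. ] w 0.0 gf 10.7 q16 [-30.   0.]
in cab [-338.8 -382.8] yaw 124.6
t 62.2 pos [ 521.6 -225.7   12.1] yaw 150.1 F [-22.4  12.1  21.8] w -0.1 gf 12.9 q16 [-30.   0.]
in cab [-338.8 -382.8] yaw 124.6
```

Third button is on its hard stop. Regrasp and carry.

```bash
python3 -m handwheel '[{"dp":[20,0,0],"twist":0},{"dp":[40,0,0],"twist":0},{"dp":[40,0,-40],"twist":0},{"dp":[40,0,-80],"twist":0},{"dp":[40,0,-80],"twist":0}]' 0.2 60 >/dev/null
python3 -m handwheel '[{"dp":[-40,0,0],"twist":0},{"dp":[-80,0,0],"twist":0},{"dp":[-121,0,0],"twist":0},{"dp":[-121,0,0],"twist":0},{"dp":[-121,0,40],"twist":0}]' >/dev/null
python3 -m handwheel '[{"dp":[-3,0,15],"twist":0},{"dp":[-3,0,28],"twist":0},{"dp":[-3,0,38],"twist":0},{"dp":[-3,0,43],"twist":0},{"dp":[-3,0,43],"twist":0}]' >/dev/null
python3 -m handwheel '[{"dp":[0,0,0],"twist":0},{"dp":[0,0,0],"twist":0},{"dp":[0,0,0],"twist":0},{"dp":[0,0,0],"twist":0},{"dp":[0,0,0],"twist":0}]' -1 50 >/dev/null
python3 go.py
python3 -m handwheel '[{"dp":[5,0,-6],"twist":0},{"dp":[20,0,-16],"twist":0},{"dp":[45,0,-24],"twist":0},{"dp":[80,0,-24],"twist":0},{"dp":[120,0,-24],"twist":0}]' >/dev/null
python3 -m handwheel '[{"dp":[40,-8,0],"twist":5},{"dp":[70,-22,0],"twist":13},{"dp":[80,-24,0],"twist":21},{"dp":[80,-24,0],"twist":29},{"dp":[80,-24,0],"twist":37}]' >/dev/null
python3 -m handwheel '[{"dp":[0,0,0],"twist":8},{"dp":[0,0,0],"twist":16},{"dp":[0,0,0],"twist":24},{"dp":[0,0,0],"twist":32},{"dp":[0,0,0],"twist":40}]' >/dev/null
python3 -m handwheel '[{"dp":[0,0,0],"twist":8},{"dp":[0,0,0],"twist":16},{"dp":[0,0,0],"twist":24},{"dp":[0,0,0],"twist":32},{"dp":[0,0,0],"twist":40}]' >/dev/null
python3 -m handwheel '[{"dp":[0,0,0],"twist":7},{"dp":[0,0,0],"twist":7}]' >/dev/null
python3 go.py c -270 46 30 0
```

```text
t 64.2 pos [ 606.1 -274.7   12. ] yaw 150.0 F [-1.4  0.9  6.3] w 29.3 gf 51.2 q16 [-30.   0.]
in cab [-283.6 -463.3] yaw 124.6
t 66.5 pos [ 419.3 -194.4   34.3] yaw 26.1 F [ 0.5  1.3 -3.2] w 29.2 gf 50.3 q16 [-33. 121.]
in cab [-417.8 -310.6] yaw 0.6
dp [ 151.6 -355.     4.6] twist 0.6
```

```bash
python3 -m handwheel '[{"dp":[19,-44,0],"twist":0},{"dp":[38,-88,0],"twist":0},{"dp":[57,-132,0],"twist":0},{"dp":[76,-176,0],"twist":0},{"dp":[95,-220,0],"twist":0}]' >/dev/null
python3 -m handwheel '[{"dp":[19,-44,0],"twist":0},{"dp":[38,-88,0],"twist":0},{"dp":[57,-134,0],"twist":0},{"dp":[57,-134,0],"twist":0.6},{"dp":[57,-134,0],"twist":0.6}]' >/dev/null
python3 go.py c -160 46 20 0
```

```text
t 67.5 pos [400.3 190.7  34.4] yaw 25.8 F [-0.5  0.  -2.6] w 29.3 gf 51.1 q16 [ 17. 171.]
in cab [-269.5   45.4] yaw 0.3
dp [109.5  -0.   14.3] twist 0.3
```

```bash
python3 -m handwheel '[{"dp":[35,0,0],"twist":0},{"dp":[70,0,0],"twist":0},{"dp":[95,0,0],"twist":0},{"dp":[108,0,0],"twist":0},{"dp":[108,0,10],"twist":0}]' >/dev/null
python3 -m handwheel '[{"dp":[0,0,5],"twist":0},{"dp":[0,0,9],"twist":0},{"dp":[0,0,12],"twist":0},{"dp":[0,0,12],"twist":0}]' >/dev/null
python3 go.py
python3 -m handwheel '[{"dp":[0,0,0],"twist":0},{"dp":[0,0,0],"twist":0},{"dp":[0,0,0],"twist":0},{"dp":[0,0,-20],"twist":0},{"dp":[0,0,-60],"twist":0}]' 0.3 60 >/dev/null
python3 -m handwheel '[{"dp":[-40,0,-30],"twist":0},{"dp":[-80,0,-30],"twist":-8},{"dp":[-95,0,-30],"twist":-16},{"dp":[-95,0,-30],"twist":-24},{"dp":[-95,0,-30],"twist":-32}]' 1 >/dev/null
python3 -m handwheel '[{"dp":[0,0,0],"twist":-8},{"dp":[0,0,0],"twist":-16},{"dp":[0,0,0],"twist":-24},{"dp":[0,0,0],"twist":-32},{"dp":[0,0,0],"twist":-40}]' >/dev/null
python3 -m handwheel '[{"dp":[0,0,0],"twist":-8},{"dp":[0,0,0],"twist":-16},{"dp":[0,0,0],"twist":-18},{"dp":[0,0,0],"twist":-18}]' >/dev/null
python3 yl.py | grep -E "cab \[ *-1?[0-9]{1,2}\. +-?[0-9]{1,2}\."
python3 go.py c -265 42 1 90
```

```text
t 68.3 pos [497.3 235.5  12.3] yaw 25.5 F [-0.3 -0.3 -2.8] w 29.2 gf 51.1 q16 [ 19. 173.]
in cab [-162.7   44.2] yaw 0.0
top 65 world [647. 156.] cab [-62. -92.] corners [[-51.0, -77.0], [-50.0, -107.0], [-72.0, -108.0], [-73.0, -78.0]]
top 72 world [620. 214.] cab [-61. -28.] corners [[-49.0, -11.0], [-49.0, -43.0], [-72.0, -43.0], [-73.0, -12.0]]
top 216 world [512. 238.] cab [-148.   40.] corners [[-114.0, 57.0], [-114.0, 25.0], [-184.0, 23.0], [-184.0, 54.0]]
t 70.3 pos [413.2 195.4 102.9] yaw 115.4 F [ 0.5 -0.5 -0.9] w 85.2 gf 0.0 q16 [17. 82.]
in cab [-255.8   44. ] yaw 90.0
dp [ -2.   -9.2 101.9] twist -0.0
```

```bash
python3 -m handwheel '[{"dp":[-4,-9,30],"twist":0},{"dp":[-4,-9,60],"twist":0},{"dp":[-4,-9,80],"twist":0},{"dp":[-4,-9,95],"twist":0},{"dp":[-4,-9,101],"twist":0}]' >/dev/null
python3 -m handwheel '[{"dp":[0,10,0],"twist":0},{"dp":[0,25,0],"twist":0},{"dp":[0,40,0],"twist":0},{"dp":[0,55,0],"twist":0},{"dp":[0,70,0],"twist":0}]' >/dev/null
python3 -m handwheel '[{"dp":[0,10,0],"twist":0},{"dp":[0,20,0],"twist":0},{"dp":[0,30,0],"twist":0},{"dp":[0,40,0],"twist":0},{"dp":[0,45,0],"twist":0}]' >/dev/null
python3 go.py
python3 -m handwheel '[{"dp":[0,5,0],"twist":0},{"dp":[0,10,0],"twist":0},{"dp":[0,15,0],"twist":0},{"dp":[0,19,0],"twist":0},{"dp":[0,20,0],"twist":0}]' >/dev/null
python3 go.py
python3 -m handwheel '[{"dp":[0,-40,0],"twist":0},{"dp":[0,-80,0],"twist":0},{"dp":[0,-120,0],"twist":0},{"dp":[0,-130,-40],"twist":0},{"dp":[0,-130,-90],"twist":0}]' >/dev/null
python3 -m handwheel '[{"dp":[0,0,-45],"twist":0},{"dp":[0,0,-90],"twist":0},{"dp":[0,0,-135],"twist":0},{"dp":[0,0,-180],"twist":0},{"dp":[0,0,-210],"twist":0}]' -0.3 >/dev/null
python3 yl.py | grep -E "cab \[ *-1?[0-9]{1,2}\. +-?[0-9]{1,2}\."
python3 go.py 293 335 305 195
```

```text
t 71.8 pos [511.9 237.8   1.9] yaw 115.5 F [-1.5 -1.6  2.1] w 85.5 gf 1.4 q16 [18. 83.]
in cab [-148.5   40. ] yaw 90.0
t 72.3 pos [529.3 246.1   1.6] yaw 115.4 F [-1.3 -0.6 -1. ] w 84.9 gf 0.7 q16 [19. 83.]
in cab [-129.2   40. ] yaw 90.0
top 64 world [647. 156.] cab [-62. -92.] corners [[-51.0, -77.0], [-50.0, -106.0], [-72.0, -106.0], [-73.0, -78.0]]
top 72 world [620. 214.] cab [-61. -28.] corners [[-49.0, -11.0], [-49.0, -43.0], [-72.0, -43.0], [-73.0, -12.0]]
top 81 world [592. 275.] cab [-60.  39.] corners [[-48.0, 56.0], [-47.0, 23.0], [-72.0, 23.0], [-72.0, 55.0]]
t 73.5 pos [414.9 191.2 307.7] yaw 115.4 F [1.2 0.3 0.4] w 29.6 gf 0.0 q16 [17. 81.]
in cab [-256.1   39.5] yaw 90.0
dp [182.3 -48.3   1.8] twist -79.6
```

```bash
python3 -m handwheel '[{"dp":[40,-10,0],"twist":-8},{"dp":[80,-20,0],"twist":-16},{"dp":[120,-30,0],"twist":-24},{"dp":[160,-40,0],"twist":-32},{"dp":[182,-48,0],"twist":-40}]' >/dev/null
python3 -m handwheel '[{"dp":[0,0,0],"twist":-8},{"dp":[0,0,0],"twist":-16},{"dp":[0,0,0],"twist":-24},{"dp":[0,0,0],"twist":-32},{"dp":[0,0,0],"twist":-40}]' >/dev/null
python3 -m handwheel '[{"dp":[0,0,0],"twist":0},{"dp":[0,0,0],"twist":0}]' >/dev/null
python3 go.py 293 335.4 230 194.7
```

```text
t 74.7 pos [289.5 333.6 301.1] yaw -164.7 F [0.1 0.1 0.2] w 30.0 gf 0.0 q16 [41. 25.]
in cab [-308.1  222. ] yaw -190.2
dp [-3.9  0.8 71.1] twist 0.6
```

```bash
python3 -m handwheel '[{"dp":[-3,1,20],"twist":0.5},{"dp":[-3,1,40],"twist":0.5},{"dp":[-3,1,55],"twist":0.5},{"dp":[-3,1,68],"twist":0.5},{"dp":[-3,1,72],"twist":0.5}]' >/dev/null
python3 go.py
python3 -m handwheel '[{"dp":[0,0,0],"twist":0},{"dp":[0,0,0],"twist":0},{"dp":[0,0,0],"twist":0},{"dp":[0,0,0],"twist":0}]' -1 60 >/dev/null
python3 go.py
```

```text
t 75.2 pos [291.4 334.8 228. ] yaw -165.1 F [-1.1 -0.7 -0.3] w 29.6 gf 0.0 q16 [41. 26.]
in cab [-305.9  222.2] yaw -190.6
t 75.5 pos [292.1 335.5 229.8] yaw -165.1 F [-0.6 -1.2 -2.8] w 9.0 gf 58.5 q16 [41. 26.]
in cab [-305.   222.5] yaw -190.5
```

```bash
for k in 1; do
python3 -m handwheel '[{"dp":[2.6,-15.8,0],"twist":-4},{"dp":[4.1,-31.8,0],"twist":-8},{"dp":[4.4,-47.8,0],"twist":-12},{"dp":[3.7,-63.8,0],"twist":-16},{"dp":[1.8,-79.7,0],"twist":-20}]' >/dev/null
python3 go.py
python3 -m handwheel '[{"dp":[2.6,-15.8,0],"twist":-4},{"dp":[4.1,-31.8,0],"twist":-8},{"dp":[4.4,-47.8,0],"twist":-12},{"dp":[3.7,-63.8,0],"twist":-16},{"dp":[1.8,-79.7,0],"twist":-20}]' >/dev/null
python3 go.py
python3 -m handwheel '[{"dp":[2.6,-15.8,0],"twist":-4},{"dp":[4.1,-31.8,0],"twist":-8},{"dp":[4.4,-47.8,0],"twist":-12},{"dp":[3.7,-63.8,0],"twist":-16},{"dp":[1.8,-79.7,0],"twist":-20}]' >/dev/null
python3 go.py
done
```

```text
t 76.0 pos [310.4 257.2 229.9] yaw -144.9 F [-1.  -0.3 -1.6] w 8.7 gf 59.0 q16 [30. -5.]
in cab [-322.1  144. ] yaw -170.3
t 76.5 pos [354.3 190.2 229.8] yaw -124.9 F [-2.5 -1.7 -0.8] w 8.8 gf 59.1 q16 [ 19. -36.]
in cab [-311.3   64.7] yaw -150.3
t 77.0 pos [418.7 142.2 229.8] yaw -104.9 F [-2.4 -4.8 -0.6] w 8.6 gf 59.3 q16 [ 11. -65.]
in cab [-273.7   -6.4] yaw -130.4
```

```bash
python3 -m handwheel '[{"dp":[2.6,-15.8,0],"twist":-4},{"dp":[4.1,-31.8,0],"twist":-8},{"dp":[4.4,-47.8,0],"twist":-12},{"dp":[3.7,-63.8,0],"twist":-16},{"dp":[1.8,-79.7,0],"twist":-20}]' >/dev/null
python3 go.py
python3 -m handwheel '[{"dp":[1.5,-8,0],"twist":-2},{"dp":[2.6,-15.8,0],"twist":-4},{"dp":[3.5,-23.8,0],"twist":-6},{"dp":[4.1,-31.8,0],"twist":-8},{"dp":[4.4,-40,0],"twist":-10}]' >/dev/null
python3 -m handwheel '[{"dp":[1.5,-8,0],"twist":-2},{"dp":[2.6,-15.8,0],"twist":-4},{"dp":[3.5,-23.8,0],"twist":-6},{"dp":[4,-29,0],"twist":-7.3}]' >/dev/null
python3 go.py
```

```text
t 77.5 pos [496.1 119.3 229.9] yaw -85.0 F [-0.8 -5.3 -0.4] w 8.9 gf 59.2 q16 [  6. -89.]
in cab [-213.6  -60.3] yaw -110.4
t 78.5 pos [566.4 122.2 229.9] yaw -67.8 F [ 0.5 -6.2 -2.3] w 8.8 gf 59.0 q16 [   6. -106.]
in cab [-148.9  -87.8] yaw -93.2
```

```bash
python3 -m handwheel '[{"dp":[0.5,-3,0],"twist":-0.8},{"dp":[1,-6,0],"twist":-1.6},{"dp":[1.5,-8,0],"twist":-2.2},{"dp":[1.5,-9,0],"twist":-2.4},{"dp":[1.5,-9,0],"twist":-2.4}]' >/dev/null
python3 go.py
python3 -m handwheel '[{"dp":[0,-1,0],"twist":0},{"dp":[0,-2,0],"twist":0},{"dp":[0,-3,0],"twist":0},{"dp":[0,-4,0],"twist":0}]' >/dev/null
python3 go.py
```

```text
t 79.0 pos [575.2 124.2 229.9] yaw -65.4 F [ 1.9 -6.3 -2.8] w 9.0 gf 59.0 q16 [   6. -109.]
in cab [-140.1  -89.9] yaw -90.9
t 79.3 pos [575.6 124.3 229.9] yaw -65.5 F [ -8.6 -11.5   3.2] w 9.3 gf 60.0 q16 [   6. -108.]
in cab [-139.8  -89.9] yaw -90.9
```

```bash
python3 -m handwheel '[{"dp":[0,-2,0],"twist":0},{"dp":[0,-4,0],"twist":0},{"dp":[0,-4,0],"twist":0}]' >/dev/null
python3 go.py
python3 -m handwheel '[{"dp":[0,2,0],"twist":0},{"dp":[0,2,0],"twist":0},{"dp":[0,2,0],"twist":0},{"dp":[0,2,0],"twist":0}]' -0.3 >/dev/null
python3 go.py
python3 -m handwheel '[{"dp":[0,3,-15],"twist":0},{"dp":[0,3,-40],"twist":0},{"dp":[0,3,-80],"twist":0},{"dp":[0,3,-100],"twist":0},{"dp":[0,3,-100],"twist":0}]' >/dev/null
python3 go.py
```

```text
t 79.7 pos [575.6 124.3 229.8] yaw -65.5 F [-15.8 -15.    8.6] w 8.7 gf 61.1 q16 [   6. -108.]
in cab [-139.8  -89.9] yaw -90.9
t 80.0 pos [580.3 129.5 230.2] yaw -65.3 F [ 0.6 -0.6  0. ] w 30.2 gf 0.0 q16 [   6. -108.]
in cab [-133.2  -87.2] yaw -90.8
t 80.5 pos [579.2 128.3 335.4] yaw -65.3 F [ 1.2  0.5 -0.7] w 29.5 gf 0.0 q16 [   6. -108.]
in cab [-134.7  -87.8] yaw -90.8
```

Move the arm clear and use the last picture to check the door and everything else.

```bash
python3 -m handwheel '[{"dp":[45,15,0],"twist":0},{"dp":[90,30,0],"twist":0},{"dp":[135,45,0],"twist":0},{"dp":[180,60,0],"twist":0},{"dp":[220,75,0],"twist":0}]' >/dev/null
python3 -m handwheel '[{"dp":[40,25,0],"twist":0},{"dp":[80,50,0],"twist":0},{"dp":[120,75,0],"twist":0},{"dp":[150,90,0],"twist":0},{"dp":[150,90,0],"twist":0}]' >/dev/null
python3 go.py
python3 - <<'E'
from h import *
a=cap("top");save(a,"a",(120,130,400,290),1.9);b=cap("side");save(b,"b",(170,130,330,330),1.9)
A=cv2.imread("pics/a.png");B=cv2.imread("pics/b.png")
B=cv2.resize(cv2.imread("pics/b.png"),None,fx=A.shape[0]/B.shape[0],fy=A.shape[0]/B.shape[0])
cv2.imwrite("pics/fin.png",np.hstack([A,B]))
# compare door's side-view strip with the first picture
i=cv2.imread("pics/side0.png"); n=cv2.cvtColor(b["color"],cv2.COLOR_RGB2BGR)
g=lambda im:np.array([np.mean(np.nonzero((im[r,255:305,1].astype(int)-im[r,255:305,2])>15)[0]) for r in(230,260,290,320,345)])
print(g(i),g(n))
E
```

```text
t 81.5 pos [ 580.3 -281.4  328.3] yaw -65.6 F [0.1 0.2 0.4] w 29.8 gf 0.0 q16 [ -32. -146.]
in cab [-309.7 -458.3] yaw -91.1
[15.  18.  21.  24.5 25.5] [14.5 18.  21.5 24.5 26.5]
```

View pics/fin.png

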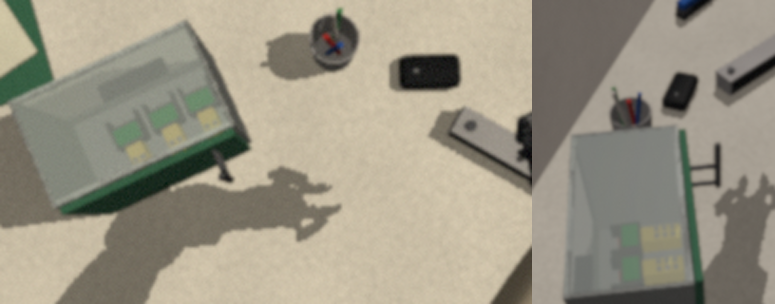

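The last picture shows all three readers lying screen up inside the cabinet, at about (133,140), (168,122) and (203,108). The door strip is at the same pixels as when it was shut at the start, and the pot and mouse have not moved.

```bash
python3 -c "
from plant import ctrl
print(ctrl.finish_job())"
```

```text
the job is handed in; nothing more can be done
None
```

I handed the job in at about 82 s: all three readers' buttons were pushed in to their hard stops at the bar, the readers lie flat, screen up, in the cabinet, the door is shut, and the pen pot and mouse were left untouched.

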